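# Load the tile drying bay

## Robot

A 7-joint arm with a two-finger parallel gripper is mounted at the origin on the work surface. World frame = base frame: x ahead of the robot, y to its left, z up, the work surface at z = 0. Lengths are in m, angles in rad, forces in N, time in s.
With the tool pointing down it reaches from about 0.4 to 0.85 m from the base axis. Payload 10.4 kg.
Tool frame: the origin (TCP) lies between the finger pads; the fingertips stand 22 mm ahead of it and the grasp point (between the pads) lies 3 mm ahead of it; z points along the fingers, y is the line along which they close (so a half turn about z gives the same grasp; the last joint's range is limited). The gripper opens to 85 mm and grips with 20 to 120 N. Pads are 22 mm wide; open, the fingers measure 114 mm over their backs; the gripper's body (76 mm by 85 mm) begins 54 mm behind the grasp point. The pads swing forward as they close: fully open they stand 13 mm farther back than shut.
Start: joints at [-1.336, 0.332, -0.065, 1.46, 0.022, 1.35, -0.088], TCP at [0.159, 0.604, 0.253] pointing down, gripper open.
Joint ranges: [-2.6, 2.6], [-0.5, 2.12], [-1.47, 1.34], [0.16, 2.42], [-1.27, 4.41], [0.06, 2.06], [-2.6, 2.6]. Speed limits (rad/s): [2.22, 2.22, 2.79, 2.79, 3.14, 3.14, 3.14].

## Interface

Orientations are given as a unit quaternion [x, y, z, w].
In Python, from workcell import manip, camera, ticket, boxes_of, outline_of gives the robot as it stands.
- The arm moves only by the tool carry_out, never from a script. Its argument "deltas" is a list of rows, each a list of 5 numbers: the shift along the tool's x, y, z as a fraction of full scale, then the turn about the tool's z as a fraction of full scale, then the opening, from -1 (shut) to 1 (fully open), so that 0 is half open. In form: [[tx, ty, tz, spin, gripper], ...]. A call has 1 to 20 rows; each row is the pose to reach, as a shift and turn from the pose commanded when the call began, along the tool's axes at that moment; what a row does not reach only later rows make up. Full scale, the value 1, is 150 mm for a shift and 30 degrees for a turn. A row lasts 1/8 s, in which the tool goes at most 62.5 mm and 10.7 degrees, less where a joint would pass 70% of its speed; a pose out of reach is approached as far as the arm can. A call with a number of a shift or a turn outside -1 to 1 is refused whole. A call with a gripper value outside its range is refused whole. The fingers move at their own pace and stop on an object; "force" is the grip in N (left out, the last holds). Time passes only in rows, so rows that repeat a pose let the fingers close. It gives the time, the measured TCP pose, the force, the opening and the grip force at its end, in the units of the state.
- manip.get_obs(): the state, without advancing time (a new reading comes with each control period).
- camera(name): name is "scene" or "top" or "wrist"; returns a dict with "img" (480x640x3 uint8, red, green, blue), "depth" (480x640 float32, m along the optical axis (not along the pixel's ray), 0 where there is no reading), "vertical_fov" (degrees; the focal length in pixels is half the picture's height over the tangent of half this angle, whatever the lens; pixels are square), "cx", "cy" (the principal point, pixels), "R" (3x3) and "t" (3): a world point X has camera coordinates R X + t. Camera axes: x right, y down, z forward; pixel columns grow to the right and rows downward; lengths in m; the calibration is good to about 2 mm. A picture is of the moment at which its call begins.
- ticket.hand_in(): hands the job in; it is judged then, once.
Trained networks look in a picture, given as the dict that the camera call returned (one of the last four; its "shot" number tells which), for a name from the list of things; names that differ only in an ending like _2 or _b are one class to them, and where a whole thing is asked for, a point or a joint stands for the part that bears it (a point fixed in the world has none). Each returns a list of dicts, best first, with "conf" (0 to 1); they miss things now and then, are a little off and sometimes report something else, mostly with a low value. They report only what shows in the picture. A call takes as long as a camera call. They do not tell look-alikes from the thing itself.
- boxes_of(query, picture): "position" ([x, y, z] in m, in world coordinates, good to about 4 mm: the middle of the surface that is visible of it).
- outline_of(query, picture): "region" (480x640 bool, what is visible of it).
The state is a dict: "clock": time; "joint_pos": joint angles; "joint_velocities": joint speeds; "tau": joint torques, N m; "position": TCP position; "ee_rot": TCP orientation; "ft_force": force on the tool from outside, world axes, zero at the start; "torque": the same for the moment, N m; "grip_width": opening from 0.0 (shut) to 1.0 (fully open); "grasp_force": force on a finger pad.
Only numpy, scipy, OpenCV 4.12 (cv2) and the standard library are available. Lean on these libraries where they do the work, as an engineer would, in place of code of your own. Each camera call takes 0.05 s, during which the arm holds its last target. There are 200 camera calls.

## Task

Draw the wooden ware board by its upright grip right out from under the low shelf of the drying bay, pile all the clay tiles that are on the table flat and squarely on its two slats, and lay the dark wooden pressing board squarely on top. While the board is still out, press the pressing board firmly down on the pile; then slide the loaded ware board back under the shelf, fully home against the end stop, with the pile still square, and do not knock over the vase, the mug or the bowl.

Things in the scene. Friction and masses are not known exactly. Their poses are not given: they have to be found in the camera images.
- bay_home (a point): Drying bay, fixed: plywood shelf 170 x 200 x 12 mm on four posts, underside 110 mm above the table, over a straight lane. The point is at table level, mid-lane under the middle of the shelf; x runs along the lane into the bay, y across it, z up. The ware board is home when sled_pile is above this point, its front edge on the end stop (face at x = +70 mm).
- bay_mouth (a point): Mid-lane at table level under the shelf's edge at the open end, 85 mm before bay_home; same axes. From here inward the lane is 94 mm wide between rails 30 mm high; the rail ends flare out over the 35 mm before this point. Two small pots are fixed on the shelf near its inner end, tops 165 mm above the table.
- sled_pile (a point): Loose ware board, pale wood, 0.35 kg, base 140 x 84 x 10 mm, its underside slides easily on the table. The point is mid-board, level with the tops (18 mm up) of two slats 54 x 16 x 8 mm lying across it at x = -30 and +30 mm; tiles go centred here, length along x. Its x points into the bay, z up. Clear of the shelf when 155 mm or more before bay_home; 200 mm leaves a gripper room to load.
- sled_handle (a point): Upright wooden grip of the ware board, a plate 40 mm (along x) x 20 mm (along y), from 10 to 110 mm above the table, 115 mm behind mid-board (x = -115 mm of sled_pile). The point is on its axis 90 mm above the table; axes as sled_pile. It can be pinched from above across the 20 mm.
- cover_c (a point): Pressing board, loose: a dark wooden block 100 x 66 x 22 mm, about 0.12 kg. The point is its centre (11 mm above its underside); x along its length, y along its width, z up. Pressed on the pile, 10 N or so downward is firm enough (the pile is rigid and does not give).
- tile1_c (a point): Bisque clay tile, a plain pale beige slab 100 x 64 x 14 mm, about 0.15 kg, lying flat on the table at the start. The point is its centre (7 mm above its underside); x along the 100 mm length, y along the 64 mm width, z up. Two to four such tiles, all alike, are present; an absent one reads None.
- tile2_c (a point): Bisque clay tile, a plain pale beige slab 100 x 64 x 14 mm, about 0.15 kg, lying flat on the table at the start. The point is its centre (7 mm above its underside); x along the 100 mm length, y along the 64 mm width, z up. Two to four such tiles, all alike, are present; an absent one reads None.
- tile3_c (a point): Bisque clay tile, a plain pale beige slab 100 x 64 x 14 mm, about 0.15 kg, lying flat on the table at the start. The point is its centre (7 mm above its underside); x along the 100 mm length, y along the 64 mm width, z up. Two to four such tiles, all alike, are present; an absent one reads None.
- tile4_c (a point): Bisque clay tile, a plain pale beige slab 100 x 64 x 14 mm, about 0.15 kg, lying flat on the table at the start. The point is its centre (7 mm above its underside); x along the 100 mm length, y along the 64 mm width, z up. Two to four such tiles, all alike, are present; an absent one reads None.
- sled: Ware board as a whole; origin on its underside, below sled_pile; axes as sled_pile.
- tile1: Same object as tile1_c; origin at the centre of its underside, axes as tile1_c.
- tile2: Same object as tile2_c; origin at the centre of its underside, axes as tile2_c.
- tile3: Same object as tile3_c; origin at the centre of its underside, axes as tile3_c.
- tile4: Same object as tile4_c; origin at the centre of its underside, axes as tile4_c.
- cover: Same object as cover_c; origin at the centre of its underside, axes as cover_c.
- vase: Bystander: pale vase 100 mm wide, 130 mm high, beyond the lane; origin under its centre.
- mug: Bystander: white mug 80 mm wide, 90 mm high, at the far side; origin under its centre.
- bowl: Bystander: white bowl 110 mm wide, 50 mm high, near the robot; origin under its centre.
Things that resemble listed ones, but are neither listed nor needed, are in the scene too. Leave any pink look-alike of the tile2 alone.

How it is judged:
On the way, in this order (a step that is already met when the one before it is completed fails the run):
1. the ware board is drawn out clear of the shelf (x of sled_pile in the frame of bay_home below -0.155 m), for 0.2 s.
2. all tiles are piled squarely on the ware board, which is clear of the shelf, the pressing board lies squarely on top, and it is pressed down on the pile with more than 5 N (x of sled_pile in the frame of bay_home below -0.155 m and x of tile1_c in the frame of sled_pile between -0.012 and 0.012 m and y of tile1_c in the frame of sled_pile between -0.012 and 0.012 m and z of tile1_c in the frame of sled_pile between 0 and 0.085 m and angle between the x axis of each of tile1_c, tile2_c, tile3_c, tile4_c, cover_c and the x axis of sled_pile, either way round below 0.16 rad and angle between the z axis of each of tile1_c, tile2_c, tile3_c, tile4_c, cover_c and the z axis of sled_pile, either way round below 0.1 rad and x of tile2_c in the frame of sled_pile between -0.012 and 0.012 m and y of tile2_c in the frame of sled_pile between -0.012 and 0.012 m and z of tile2_c in the frame of sled_pile between 0 and 0.085 m and x of tile3_c in the frame of sled_pile between -0.012 and 0.012 m and y of tile3_c in the frame of sled_pile between -0.012 and 0.012 m and z of tile3_c in the frame of sled_pile between 0 and 0.085 m and x of tile4_c in the frame of sled_pile between -0.012 and 0.012 m and y of tile4_c in the frame of sled_pile between -0.012 and 0.012 m and z of tile4_c in the frame of sled_pile between 0 and 0.085 m and x of cover_c in the frame of sled_pile between -0.012 and 0.012 m and y of cover_c in the frame of sled_pile between -0.012 and 0.012 m and z of cover_c in the frame of sled_pile between 0 and 0.085 m and z of cover_c in the frame of tile1_c above 0.012 m and z of cover_c in the frame of tile2_c above 0.012 m and z of cover_c in the frame of tile3_c above 0.012 m and z of cover_c in the frame of tile4_c above 0.012 m and (contact force between cover and tile1 above 5 N or contact force between cover and tile2 above 5 N or contact force between cover and tile3 above 5 N or contact force between cover and tile4 above 5 N)), for 0.15 s.
3. the loaded ware board is home under the shelf, its pile square (x of sled_pile in the frame of bay_home above -0.012 m and y of sled_pile in the frame of bay_home between -0.012 and 0.012 m and height (world z) of sled_pile below 0.024 m and angle between the x axis of sled_pile and the x axis of bay_home, either way round below 0.1 rad and x of tile1_c in the frame of sled_pile between -0.012 and 0.012 m and y of tile1_c in the frame of sled_pile between -0.012 and 0.012 m and z of tile1_c in the frame of sled_pile between 0 and 0.085 m and angle between the x axis of each of tile1_c, tile2_c, tile3_c, tile4_c, cover_c and the x axis of sled_pile, either way round below 0.16 rad and angle between the z axis of each of tile1_c, tile2_c, tile3_c, tile4_c, cover_c and the z axis of sled_pile, either way round below 0.1 rad and x of tile2_c in the frame of sled_pile between -0.012 and 0.012 m and y of tile2_c in the frame of sled_pile between -0.012 and 0.012 m and z of tile2_c in the frame of sled_pile between 0 and 0.085 m and x of tile3_c in the frame of sled_pile between -0.012 and 0.012 m and y of tile3_c in the frame of sled_pile between -0.012 and 0.012 m and z of tile3_c in the frame of sled_pile between 0 and 0.085 m and x of tile4_c in the frame of sled_pile between -0.012 and 0.012 m and y of tile4_c in the frame of sled_pile between -0.012 and 0.012 m and z of tile4_c in the frame of sled_pile between 0 and 0.085 m and x of cover_c in the frame of sled_pile between -0.012 and 0.012 m and y of cover_c in the frame of sled_pile between -0.012 and 0.012 m and z of cover_c in the frame of sled_pile between 0 and 0.085 m and z of cover_c in the frame of tile1_c above 0.012 m and z of cover_c in the frame of tile2_c above 0.012 m and z of cover_c in the frame of tile3_c above 0.012 m and z of cover_c in the frame of tile4_c above 0.012 m), for 0.2 s.
At the end, for the whole second after the job is handed in: The ware board is home under the shelf (within 12 mm of the end of its travel, flat on the table, in line with the lane); every tile present lies flat on it in one pile, centred within 12 mm and turned by less than 0.16 rad, the pressing board likewise on top of all the tiles; all at rest (all of step 3 and linear speed of each of tile1, tile2, tile3, tile4, cover, sled below 0.02 m/s); the robot touches nothing.
It fails at once if the vase is knocked over (angle between vase's own z axis and vertical above 0.8 rad).
It fails at once if the mug is knocked over (angle between mug's own z axis and vertical above 0.8 rad).
It fails at once if the bowl is knocked over (angle between bowl's own z axis and vertical above 0.8 rad).
Of tile1, tile2, tile3, tile4 only 2 to 4 are there at a start; the rules pass over those that are not, and their reading is None.
At some moment in a run one of cover may be knocked a few centimetres aside while the robot is not near it.
Once in a run the grip may slacken for a moment while it holds something.
It also fails if it takes over 210 s, if anything falls off the work surface, if the arm or the gripper's body presses on something with over 40 N, if the wrist force passes 120 N, or if a joint passes its speed limit or range.

## Working session

There is one attempt and no reset: what is moved stays moved. The work goes in short steps, Python scripts to look and compute and a tool call to move; the robot and the scene stay as the last step left them, time stands still between calls to the robot, and variables do not carry over. Pictures are saved under pics/ and viewed, at most 14 in all, crops included, and the job is handed in when it is done.

Besides the shell and the picture viewer there is one more tool, called after "Emit:" as a command line: name --pt "numbers of a row" for each row, then --argument value for the rest. carry_out: Moves the arm, as the interface text tells. Its arguments: {"type":"object","properties":{"deltas":{"type":"array","items":{"type":"array","items":{"type":"number"}}},"force":{"type":"number"}},"required":["deltas"]}

```bash
mkdir -p pics; ls
cat > h.py <<'E'
import numpy as np, cv2
from workcell import manip, camera, ticket, boxes_of, outline_of
def save(p,n): cv2.imwrite(f'pics/{n}.png',p['img'][:,:,::-1])
def f(p): return 240/np.tan(np.radians(p['vertical_fov'])/2)
def cloud(p):
    v,u=np.mgrid[:480,:640]; d=p['depth']; F=f(p)
    c=np.stack([(u-p['cx'])/F*d,(v-p['cy'])/F*d,d],-1)
    return (c-p['t'])@p['R']
def pix(p,X):
    c=p['R']@np.array(X)+p['t']; return c[:2]/c[2]*f(p)+[p['cx'],p['cy']]
E
python3 - <<'E'
from h import *
for n in ['top','scene']:
    p=camera(n); save(p,n+'0'); print(n,p['vertical_fov'],p['t'],-p['R'].T@p['t'])
    for q in ['tile1','cover','sled','sled_handle','vase','mug','bowl']:
        for b in boxes_of(q,p): print(q,round(b['conf'],2),np.round(b['position'],3),pix(p,b['position']).astype(int))
o=manip.get_obs();print(o)
E
```

```text
pics
top 55.19752810232426 [-0.08896936  0.52300797  0.83062841] [ 0.35871503 -0.06860585  0.91543061]
tile1 0.96 [ 0.302 -0.169  0.014] [365 350]
tile1 0.96 [ 0.213 -0.297  0.014] [433 401]
tile1 0.94 [ 0.597 -0.142  0.019] [353 199]
tile1 0.84 [ 0.596 -0.308  0.011] [434 203]
tile1 0.8 [0.438 0.    0.015] [280 276]
tile1 0.75 [ 0.455 -0.136  0.012] [349 270]
tile1 0.57 [ 0.522 -0.435  0.017] [500 240]
cover 0.71 [ 0.445 -0.268  0.026] [417 276]
sled 0.94 [0.56  0.19  0.008] [189 213]
sled 0.22 [ 0.593 -0.141  0.014] [353 202]
sled_handle 0.82 [0.555 0.191 0.012] [187 215]
vase 0.82 [0.761 0.101 0.101] [231 101]
vase 0.53 [0.569 0.296 0.119] [113 193]
mug 0.56 [ 0.794 -0.057  0.049] [314 100]
bowl 0.56 [0.328 0.199 0.021] [172 331]
scene 43.84173474906638 [ 0.07475892 -0.35029195  1.78086474] [ 1.35459546 -0.05365538  1.20911737]
tile1 0.94 [ 0.603 -0.137  0.014] [282 289]
tile1 0.87 [ 0.604 -0.311  0.013] [209 287]
tile1 0.78 [ 0.308 -0.167  0.016] [277 194]
tile1 0.75 [ 0.224 -0.301  0.018] [231 169]
tile1 0.65 [ 0.531 -0.44   0.015] [160 260]
tile1 0.6 [0.44  0.    0.015] [341 23
[... 481 characters left out ...]
91,  0.33218607, -0.06469955,  1.46007124,  0.02157821,
        1.34991209, -0.0885068 ]), 'joint_velocities': array([ 1.41821497e-03, -3.17907865e-04, -1.27678592e-04, -5.32029805e-06,
       -3.32991864e-04, -1.14080947e-03, -3.89159092e-04]), 'tau': array([ 3.70827702e-04, -6.25187230e+01,  4.85492300e-02, -3.91820061e+01,
        1.62204914e-02,  1.53669578e-03,  1.45369592e-05]), 'position': array([0.15933   , 0.60437786, 0.25335997]), 'ee_rot': array([ 1.28548690e-01,  9.91703197e-01,  5.97464787e-05, -1.34063109e-05]), 'ft_force': array([-0.13620856, -0.97575635, -0.34630445]), 'torque': array([0.05432688, 0.0249738 , 0.01895408]), 'grasp_force': 0.0, 'grip_width': 0.9986117790564688}
```

View pics/top0.png

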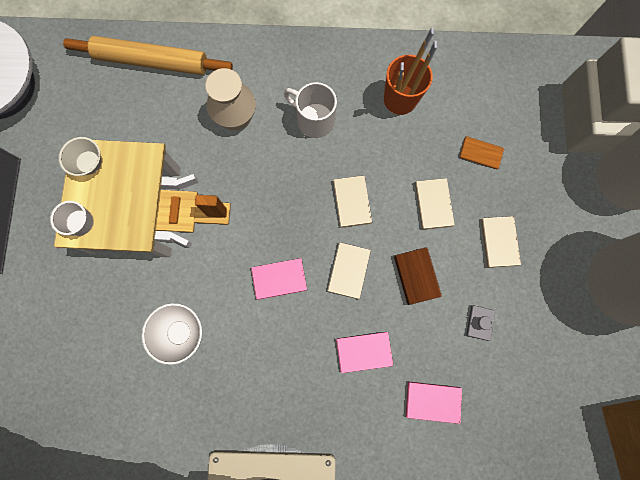

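View pics/scene0.png

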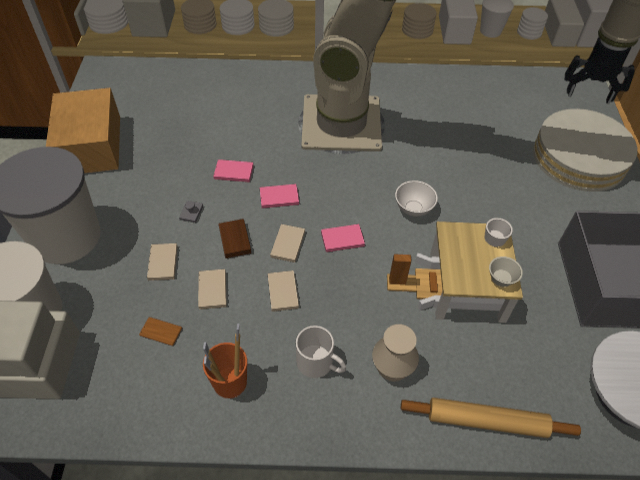

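Candidates in the top picture: beige tiles at (353,200), (434,203), (349,270) and (501,241). The pink look-alikes are at (279,279), (364,352) and (434,402) and are not wanted. The pressing board is the dark block at (417,276); the small orange block at (482,152) is not it. The grip is at (210,205), with the bay to its left and its lane along about world +y.

```bash
cat >> h.py <<'E'
def plane(p,mask,z):
    v,u=np.nonzero(mask); F=f(p)
    r=np.stack([(u-p['cx'])/F,(v-p['cy'])/F,np.ones(len(u))],-1)@p['R']
    o=-p['R'].T@p['t']; s=(z-o[2])/r[:,2]; return (o+r*s[:,None])[:,:2]
def rect(p,mask,z):
    "centre, long side, short side, angle of long side (deg, world, -90..90)"
    P=plane(p,mask,z); (c,(w,h),a)=cv2.minAreaRect((P*1000).astype(np.float32))
    if w<h: w,h,a=h,w,a+90
    return np.r_[c,w,h,(a+90)%180-90].round(1)
def comps(m,n=60):
    k,l,s,_=cv2.connectedComponentsWithStats(m.astype(np.uint8))
    return [l==i for i in range(1,k) if s[i,4]>=n]
def tiles(p,zlo=.009,zhi=.02,area=300):
    h=cv2.cvtColor(p['img'],cv2.COLOR_RGB2HSV).astype(int); X=cloud(p)
    m=(h[...,0]>10)&(h[...,0]<32)&(h[...,1]<90)&(h[...,2]>175)&(X[...,2]>zlo)&(X[...,2]<zhi)
    return comps(cv2.morphologyEx(m.astype(np.uint8),cv2.MORPH_OPEN,np.ones((3,3))),area)
E
python3 - <<'E'
from h import *
p=camera('top'); X=cloud(p)
h=cv2.cvtColor(p['img'],cv2.COLOR_RGB2HSV).astype(int)
for u,v in [(353,200),(353,222),(279,279),(417,276),(210,200),(110,190),(174,208),(222,212)]: print((u,v),h[v,u],X[v,u].round(4))
for m in tiles(p): print('tile',rect(p,m,.014), X[m].mean(0).round(4))
m=outline_of('cover',p)
for r in m: print('cover',round(r['conf'],2),rect(p,r['region']&(X[...,2]>.016),.022))
wood=(h[...,1]>90)&(h[...,0]<30)&(X[...,1]>0)&(X[...,1]<.5)&(X[...,0]<.75)
for lo,hi,z in [(.114,.13,.122),(.095,.114,.11),(.006,.013,.01),(.0145,.023,.018)]:
  for m in comps(wood&(X[...,2]>lo)&(X[...,2]<hi),25): print(z,rect(p,m,z),m.sum(),X[m].mean(0).round(3))
E
```

```text
(353, 200) [ 21  45 241] [ 0.5975 -0.1408  0.0139]
(353, 222) [ 21  44 242] [ 0.552  -0.1414  0.0138]
(279, 279) [167  97 250] [0.4333 0.0018 0.0165]
(417, 276) [ 11 199 109] [ 0.4463 -0.267   0.0225]
(210, 200) [ 14 193 186] [0.5639 0.1248 0.1111]
(110, 190) [ 23 115 239] [0.5735 0.3003 0.1237]
(174, 208) [ 14 203 176] [0.5691 0.218  0.0176]
(222, 212) [ 13 194  80] [0.5556 0.114  0.0532]
tile [ 597.  -139.4   99.2   63.2    9.7] [ 0.5968 -0.1394  0.0135]
tile [ 597.1 -307.1   99.2   63.1    7.6] [ 0.597  -0.3072  0.0133]
tile [ 522.3 -438.8   99.1   63.3    5. ] [ 0.5218 -0.4391  0.0132]
tile [ 455.6 -135.1   99.    63.4  -12.3] [ 0.4552 -0.135   0.0135]
tile [332.4 203.2  75.7  51.  -32. ] [0.3317 0.2076 0.0141]
tile [ 93.6   0.4 227.7  42.1 -89.9] [ 0.0931 -0.0024  0.0119]
cover 0.73 [ 447.9 -268.8   99.4   67.1   15.5]
cover 0.69 [324.8 199.9 111.7 109.1 -88.4]
0.122 [567.2 298.8 199.9 172.2  -1.2] 8410 [0.562 0.285 0.122]
0.11 [562.2 131.3  41.7  22.3 -88.3] 274 [0.563 0.132 0.108]
0.01 [565.4 180.6 144.   84.   88.6] 1555 [0.563 0.199 0.01 ]
0.018 [566.9 217.6  54.1  17.1  -1.3] 223 [0.567 0.218 0.018]
0.018 [557.  128.6  38.9  15.9 -66.1] 30 [0.558 0.127 0.019]
```

```bash
cat >> h.py <<'E'
def state():
    o=manip.get_obs(); q=o['ee_rot']
    from scipy.spatial.transform import Rotation as R
    y=R.from_quat(q).as_matrix()[:,1]; return o['position']*1000,np.degrees(np.arctan2(y[1],y[0])),o
def plan(*wps,start=None):
    """wps: (x,y,z mm, world angle of tool y deg). Prints deltas per call; angle taken mod 180."""
    P,th,_=state()
    if start is not None: P,th=np.array(start[:3],float),start[3]
    for w in wps:
        for k in range(8):
            d=np.array(w[:3])-P; da=(w[3]-th+90)%180-90
            c,s=np.cos(np.radians(th)),np.sin(np.radians(th))
            t=np.array([-s*d[0]+c*d[1],c*d[0]+s*d[1],-d[2]])/150; sp=-da/30
            sc=min(1,1/max(np.abs(t).max(),abs(sp),1e-9)); t,sp=np.round(t*sc,3),round(sp*sc,3)
            n=int(np.ceil(max(np.linalg.norm(t)*150/62.5,abs(sp)*30/10.7)-.02))
            print(w,'->',list(t),sp,'rows',max(n,1))
            t=t*150; P=P+np.array([-s*t[0]+c*t[1],c*t[0]+s*t[1],-t[2]]); th=th-sp*30
            if sc==1: break
E
python3 - <<'E'
from h import *
plan((562,131,230,-1.5),(562,131,93,-1.5))
E
```

```text
(562, 131, 230, -1.5) -> [np.float64(-1.0), np.float64(-0.696), np.float64(0.046)] 0.752 rows 3
(562, 131, 230, -1.5) -> [np.float64(-1.0), np.float64(-0.218), np.float64(0.038)] 0.632 rows 3
(562, 131, 230, -1.5) -> [np.float64(-1.0), np.float64(0.117), np.float64(0.038)] 0.622 rows 3
(562, 131, 230, -1.5) -> [np.float64(-0.808), np.float64(0.383), np.float64(0.034)] 0.552 rows 3
(562, 131, 93, -1.5) -> [np.float64(-0.0), np.float64(0.0), np.float64(0.913)] -0.0 rows 3
```

Emit:
carry_out --pt "-1 -0.696 0.046 0.752 1" --pt "-1 -0.696 0.046 0.752 1" --pt "-1 -0.696 0.046 0.752 1" --pt "-1 -0.696 0.046 0.752 1"

```text
clock: 1.4
position: [0.2817, 0.4617, 0.2469]
ee_rot: [0.324, 0.946, 0.0, 0.001]
ft_force: [-0.1, -0.2, -0.3]
grip_width: 1.002
grasp_force: 0.0
```

Emit:
carry_out --pt "-1 -0.218 0.038 0.632 1" --pt "-1 -0.218 0.038 0.632 1" --pt "-1 -0.218 0.038 0.632 1" --pt "-1 -0.218 0.038 0.632 1"

```text
clock: 1.9
position: [0.3784, 0.3471, 0.2409]
ee_rot: [0.473, 0.881, 0.0, 0.0]
ft_force: [-0.2, 0.8, 0.2]
grip_width: 1.0
grasp_force: 0.0
```

Emit:
carry_out --pt "-1 0.117 0.038 0.622 1" --pt "-1 0.117 0.038 0.622 1" --pt "-1 0.117 0.038 0.622 1" --pt "-1 0.117 0.038 0.622 1"

```text
clock: 2.4
position: [0.4756, 0.2332, 0.235]
ee_rot: [0.609, 0.793, 0.0, 0.0]
ft_force: [-0.9, 0.4, -0.3]
grip_width: 1.002
grasp_force: 0.0
```

Emit:
carry_out --pt "-0.808 0.383 0.034 0.552 1" --pt "-0.808 0.383 0.034 0.552 1" --pt "-0.808 0.383 0.034 0.552 1" --pt "-0.808 0.383 0.034 0.552 1" --pt "-0.808 0.383 0.034 0.552 1"

```text
clock: 3.02
position: [0.561, 0.134, 0.2298]
ee_rot: [0.715, 0.699, 0.0, -0.001]
ft_force: [-1.0, 1.3, -0.4]
grip_width: 1.002
grasp_force: 0.0
```

Run:
```python
from h import *
print(state()[:2])
p=camera('wrist'); save(p,'w1'); X=cloud(p)
m=(X[...,2]>.1)&(X[...,2]<.116)&(X[...,1]<.2)
for c in comps(m,100): print(rect(p,c,.11),c.sum())
plan((562,131,93,-1.5))
```

```text
(array([561.00905258, 133.97310142, 229.78758351]), np.float64(-1.2654050253948848))
[565.3 135.8  40.1  19.1  88.5] 1475
[760.4 121.4  60.1  35.2  68.1] 1619
(562, 131, 93, -1.5) -> [np.float64(-0.017), np.float64(0.006), np.float64(0.913)] 0.007 rows 3
```

View pics/w1.png

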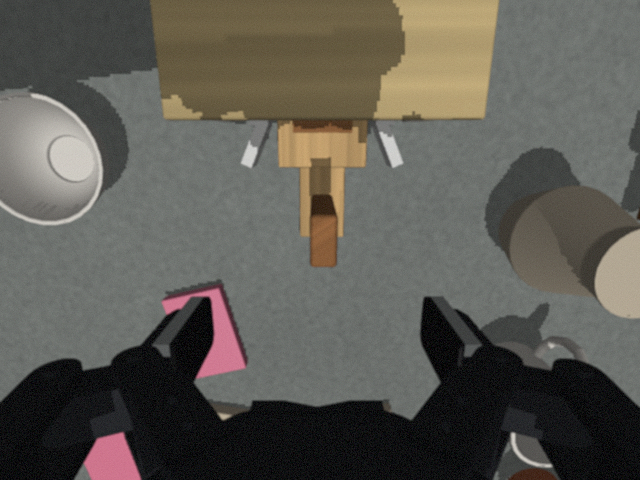

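The wrist view shows the grip at (323,240), seen well between the fingers; the fingers straddle it.

Emit:
carry_out --pt "0 0.015 0.5 0.007 1" --pt "0 0.015 0.913 0.007 1" --pt "0 0.015 0.913 0.007 1" --pt "0 0.015 0.913 0.007 1" --pt "0 0.015 0.913 0.007 -1" --pt "0 0.015 0.913 0.007 -1" --pt "0 0.015 0.913 0.007 -1" --pt "0 0.015 0.913 0.007 -1" --pt "0 0.015 0.913 0.007 -1" --force 50

```text
clock: 4.2
position: [0.5647, 0.1311, 0.0937]
ee_rot: [0.718, 0.696, 0.001, 0.0]
ft_force: [-0.9, -0.3, 5.7]
grip_width: 0.232
grasp_force: 50.1
```

Run:
```python
from h import *
print(state()); P=state()[0]
plan((P[0]-2,P[1]-75,P[2],-1.2),(P[0]-3.5,P[1]-148,P[2],-1.2))
```

```text
(array([564.67617644, 131.08580727,  93.66895582]), np.float64(-1.7260174543819902), {'clock': 4.2, 'joint_pos': array([-0.67349553,  0.39542881,  0.44528717,  1.78183071, -0.19788075,
        1.00736267, -0.18225111]), 'joint_velocities': array([ 0.00074242,  0.0007718 , -0.0016166 ,  0.00032568,  0.00137824,
        0.00150238,  0.00058878]), 'tau': array([-2.23372498e-02, -5.29154992e+01,  6.98201001e+00, -3.15315342e+01,
        2.76162755e-03, -3.84476222e-01,  1.89716992e-02]), 'position': array([0.56467618, 0.13108581, 0.09366896]), 'ee_rot': array([7.17676653e-01, 6.96376281e-01, 5.29682943e-04, 1.28765128e-04]), 'ft_force': array([-0.88384758, -0.32869581,  5.72640037]), 'torque': array([-0.0764622 ,  0.23964746, -0.0541097 ]), 'grasp_force': 50.10721027851105, 'grip_width': 0.2316144846373972})
(np.float64(562.6761764432339), np.float64(56.085807272930055), np.float64(93.66895581565106), -1.2) -> [np.float64(-0.5), np.float64(0.002), np.float64(-0.0)] -0.018 rows 2
(np.float64(561.1761764432339), np.float64(-16.914192727069945), np.float64(93.66895581565106), -1.2) -> [np.float64(-0.487), np.float64(-0.0), np.float64(-0.0)] 0.0 rows 2
```

Emit:
carry_out --pt "-0.1 0 0 0 -1" --pt "-0.22 0 0 0 -1" --pt "-0.36 0 0 0 -1" --pt "-0.5 0 0 0 -1" --pt "-0.64 0 0 0 -1" --pt "-0.78 0 0 0 -1" --pt "-0.9 0 0 0 -1" --pt "-0.97 0 0 0 -1" --pt "-1 0 0 0 -1" --pt "-1 0 0 0 -1" --pt "-1 0 0 0 -1"

```text
clock: 5.58
position: [0.5602, -0.02, 0.0937]
ee_rot: [0.718, 0.696, 0.0, 0.001]
ft_force: [0.5, -0.9, 7.0]
grip_width: 0.227
grasp_force: 50.9
```

Emit:
carry_out --pt "0 0 0 0 1" --pt "0 0 0 0 1" --pt "0 0 -0.3 0 1" --pt "0 0 -0.9 0 1" --pt "0 0 -0.9 0 1" --pt "0 0 -0.9 0 1"

```text
clock: 6.32
position: [0.5607, -0.0191, 0.23]
ee_rot: [0.718, 0.696, 0.002, 0.001]
ft_force: [0.3, 0.1, -0.2]
grip_width: 0.992
grasp_force: 0.0
```

```bash
cat >> h.py <<'E'
def sledpose(p):
    """from slats (z 18) and base (z 10): prints rects"""
    X=cloud(p); h=cv2.cvtColor(p['img'],cv2.COLOR_RGB2HSV).astype(int)
    wood=(h[...,1]>90)&(h[...,0]<30)&(X[...,1]>-.1)&(X[...,1]<.3)&(X[...,0]<.65)&(X[...,0]>.5)
    for lo,hi,z in [(.095,.114,.11),(.006,.013,.01),(.0145,.023,.018)]:
      for m in comps(wood&(X[...,2]>lo)&(X[...,2]<hi),60): print(z,rect(p,m,z),m.sum())
E
python3 - <<'E'
from h import *
print(state()[:2])
for n in ['top','wrist']:
    p=camera(n); save(p,n+'2'); print(n); sledpose(p)
    for m in tiles(p): print('tile',rect(p,m,.014))
E
```

```text
(array([560.68654676, -19.11274082, 230.00976759]), np.float64(-1.7244146222037215))
top
tile [ 597.  -139.6   98.9   63.1    9.5]
tile [ 597.1 -307.1   98.7   63.1    7.6]
tile [ 522.4 -438.8   98.9   63.     5.2]
tile [ 455.5 -135.1   98.8   63.3  -12.2]
tile [ 94.  -63.1 100.1  40.4 -88.6]
wrist
0.11 [559.5 -14.5  41.2  19.   88.9] 1492
0.01 [562.1  62.4 203.9  82.7  88.1] 14688
0.018 [564.5 127.2  53.4  16.8  -2.6] 1355
0.018 [562.3  68.2  53.9  15.3  -1.7] 1142
tile [ 597.5 -138.6   97.1   61.2    9.6]
tile [ 472.7 -137.8   63.3   61.   -12.1]
```

View pics/top2.png

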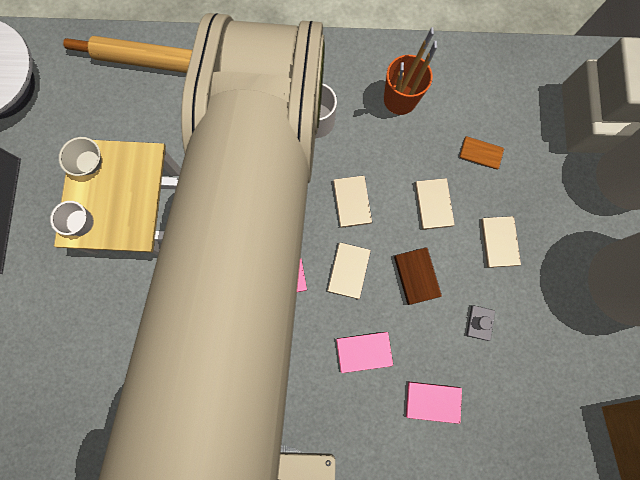

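Top view: the tiles and the pressing board are unmoved, and the arm covers the sled. The wrist view gives the slats, so the pile point is about (563.4, 97.7) with x axis at 88.2°, about 201 mm out.

Run:
```python
from h import *
plan((597,-139,130,-80.4))
```

```text
(597, -139, 130, -80.4) -> [np.float64(-0.302), np.float64(0.105), np.float64(0.247)] 1.0 rows 3
(597, -139, 130, -80.4) -> [np.float64(-0.209), np.float64(0.242), np.float64(0.247)] 1.0 rows 3
(597, -139, 130, -80.4) -> [np.float64(-0.038), np.float64(0.196), np.float64(0.154)] 0.623 rows 2
```

Emit:
carry_out --pt "-0.302 0.105 0.247 1 0.8" --pt "-0.302 0.105 0.247 1 0.8" --pt "-0.302 0.105 0.247 1 0.8" --pt "-0.302 0.105 0.247 1 0.8"

```text
clock: 6.92
position: [0.5733, -0.0647, 0.1893]
ee_rot: [0.873, 0.487, -0.001, -0.0]
ft_force: [0.3, -0.2, 1.2]
grip_width: 0.903
grasp_force: 0.0
```

Emit:
carry_out --pt "-0.209 0.242 0.247 1 0.8" --pt "-0.209 0.242 0.247 1 0.8" --pt "-0.209 0.242 0.247 1 0.8" --pt "-0.209 0.242 0.247 1 0.8"

```text
clock: 7.42
position: [0.5881, -0.1103, 0.153]
ee_rot: [0.969, 0.246, -0.001, -0.0]
ft_force: [0.6, 0.5, -0.9]
grip_width: 0.899
grasp_force: 0.0
```

Emit:
carry_out --pt "-0.038 0.196 0.154 0.623 0.8" --pt "-0.038 0.196 0.154 0.623 0.8" --pt "-0.038 0.196 0.154 0.623 0.8" --pt "-0.038 0.196 0.154 0.623 0.8" --pt "-0.038 0.196 0.154 0.623 0.8"

```text
clock: 8.05
position: [0.5976, -0.1386, 0.131]
ee_rot: [0.996, 0.085, 0.0, -0.0]
ft_force: [-0.8, 0.3, 0.6]
grip_width: 0.898
grasp_force: 0.0
```

Run:
```python
from h import *
P,th,o=state(); print(P,th,o['grip_width'],o['joint_pos'].round(2))
p=camera('wrist'); save(p,'w3'); X=cloud(p)
for m in tiles(p): print('tile',rect(p,m,.014))
T=(X-P/1000)*1000; a=np.radians(th); T2=np.stack([-np.sin(a)*T[...,0]+np.cos(a)*T[...,1],np.cos(a)*T[...,0]+np.sin(a)*T[...,1],-T[...,2]],-1)
m=(X[...,2]>.06)&(p['depth']>0)&(T2[...,2]>-40)
for s in (-1,1):
    q=T2[m&(np.sign(T2[...,1])==s)]; print(s,len(q),np.percentile(q[:,2],[50,90,99,100]).round(1)); e=q[q[:,2]>np.percentile(q[:,2],95)]; print(e.min(0).round(1),e.max(0).round(1))
plan((597,-139.5,60,-80.4))
```

```text
[ 597.55726815 -138.6278481   130.95434252] -80.2037177864856 0.8979510126367775 [-0.45  0.5   0.79  1.67 -0.39  1.13 -0.95]
tile [ 598.2 -139.4   97.7   62.1    9.5]
tile [ 598.5 -306.8   97.7   61.7    7.9]
tile [ 472.3 -138.3   65.6   61.6  -12.1]
tile [ 512.9 -412.3   41.9    8.7   24. ]
-1 14421 [21.2 53.8 69.1 70.9]
[ -29.9 -143.7   62. ] [  -3.  -104.2   70.9]
1 6046 [-25.2   0.7  10.1  12.9]
[-11.2  37.2   5. ] [11.6 48.3 12.9]
(597, -139.5, 60, -80.4) -> [np.float64(-0.005), np.float64(0.005), np.float64(0.473)] 0.005 rows 2
```

View pics/w3.png

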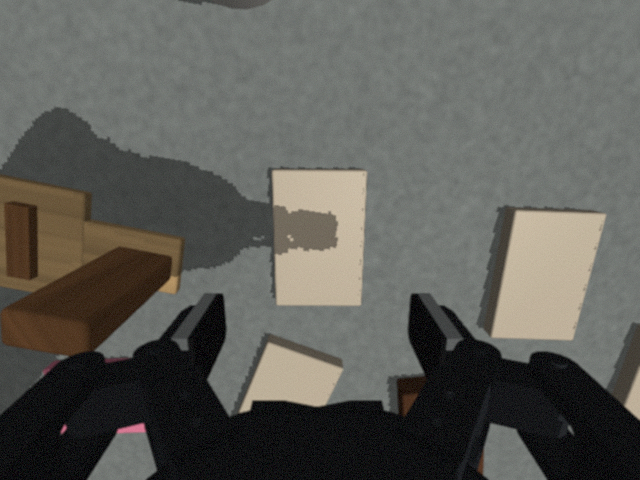

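The tile sits centred between the fingers at (318,237). At this opening the fingertips are 13 mm ahead of the TCP, so I grasp at TCP z = 20.

Emit:
carry_out --pt "0 0.006 0.4 0.005 0.8" --pt "0 0.006 0.66 0.005 0.8" --pt "0 0.006 0.735 0.005 0.8" --pt "0 0.006 0.735 0.005 0.8" --pt "0 0.006 0.735 0.005 0.8" --pt "0 0.006 0.735 0.005 -1" --pt "0 0.006 0.735 0.005 -1" --pt "0 0.006 0.735 0.005 -1" --pt "0 0.006 0.735 0.005 -1" --force 45

```text
clock: 9.22
position: [0.5986, -0.1401, 0.0224]
ee_rot: [0.997, 0.082, 0.001, -0.0]
ft_force: [-1.8, 1.0, 8.5]
grip_width: 0.73
grasp_force: 48.3
```

Emit:
carry_out --pt "0 0 -0.15 0 -1" --pt "0 0 -0.5 0 -1" --pt "0 0 -0.8 0 -1" --pt "0 0 -0.98 0 -1" --pt "0 0 -0.98 0 -1"

```text
clock: 9.85
position: [0.5988, -0.1405, 0.171]
ee_rot: [0.997, 0.082, 0.003, 0.0]
ft_force: [-0.1, 0.0, -2.3]
grip_width: 0.731
grasp_force: 51.0
```

Run:
```python
from h import *
P,th,o=state(); print(P,th,o['grip_width'],o['grasp_force'])
plan((563.4,97.7,167,-1.8))
```

```text
[ 598.75538762 -140.48421846  170.95671796] -80.57353029471989 0.7311878953801838 50.9969562292099
(563.4, 97.7, 167, -1.8) -> [np.float64(0.01), np.float64(-0.611), np.float64(0.01)] -1.0 rows 3
(563.4, 97.7, 167, -1.8) -> [np.float64(0.315), np.float64(-0.524), np.float64(0.01)] -1.0 rows 3
(563.4, 97.7, 167, -1.8) -> [np.float64(0.335), np.float64(-0.186), np.float64(0.006)] -0.626 rows 2
```

Emit:
carry_out --pt "0.01 -0.611 0.01 -1 -1" --pt "0.01 -0.611 0.01 -1 -1" --pt "0.01 -0.611 0.01 -1 -1" --pt "0.01 -0.611 0.01 -1 -1"

```text
clock: 10.35
position: [0.5835, -0.0492, 0.1656]
ee_rot: [0.941, 0.337, -0.0, -0.0]
ft_force: [-0.5, -0.3, -1.2]
grip_width: 0.729
grasp_force: 50.9
```

Emit:
carry_out --pt "0.315 -0.524 0.01 -1 -1" --pt "0.315 -0.524 0.01 -1 -1" --pt "0.315 -0.524 0.01 -1 -1" --pt "0.315 -0.524 0.01 -1 -1"

```text
clock: 10.85
position: [0.5704, 0.0408, 0.1642]
ee_rot: [0.823, 0.568, -0.0, -0.0]
ft_force: [1.1, 0.4, -0.6]
grip_width: 0.734
grasp_force: 51.0
```

Emit:
carry_out --pt "0.335 -0.186 0.006 -0.626 -1" --pt "0.335 -0.186 0.006 -0.626 -1" --pt "0.335 -0.186 0.006 -0.626 -1" --pt "0.335 -0.186 0.006 -0.626 -1" --pt "0.335 -0.186 0.006 -0.626 -1"

```text
clock: 11.48
position: [0.5622, 0.0973, 0.1636]
ee_rot: [0.72, 0.694, -0.0, 0.0]
ft_force: [0.0, 0.4, -1.5]
grip_width: 0.729
grasp_force: 51.0
```

Run:
```python
from h import *
P,th,o=state(); print(P,th,o['grip_width'],o['grasp_force'])
p=camera('wrist'); save(p,'w4'); X=cloud(p); sledpose(p)
for m in tiles(p,.12,.175): print('held tile',X[m].mean(0).round(4),rect(p,m,np.median(X[m][:,2])))
for m in tiles(p): print('tile',rect(p,m,.014))
plan((563.4,97.7,70,-1.8),(563.4,97.7,42,-1.8))
```

```text
[562.24127774  97.2834456  163.55971821] -2.047817698888138 0.7294965379931886 50.95019459724426
0.01 [565.1 148.4  82.8  37.6  -2. ] 4884
0.018 [564.5 133.4  53.8   5.3  -2. ] 566
held tile [0.5612 0.0811 0.1549] [561.3  80.5  62.   52.1  -2.6]
(563.4, 97.7, 70, -1.8) -> [np.float64(0.001), np.float64(0.008), np.float64(0.624)] -0.006 rows 2
(563.4, 97.7, 42, -1.8) -> [np.float64(0.0), np.float64(-0.0), np.float64(0.186)] -0.0 rows 1
```

View pics/w4.png

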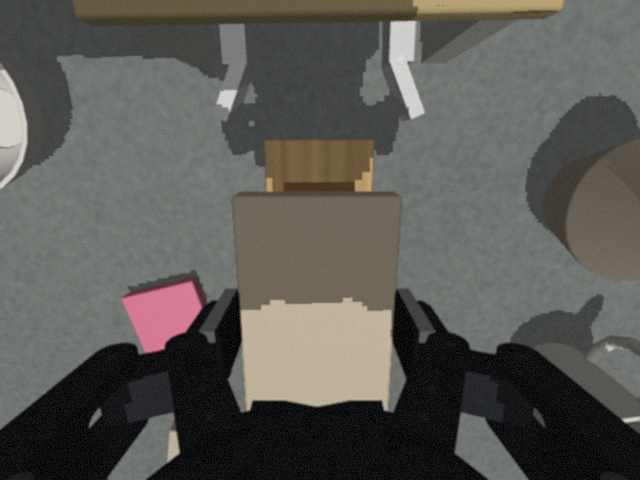

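The tile is held square between the fingers (edges at columns 236 and 398), with the sled front behind it at (320,165). The sled agrees within 1 mm, so I lower it.

Emit:
carry_out --pt "0.003 0.008 0.35 -0.006 -1" --pt "0.003 0.008 0.65 -0.006 -1" --pt "0.003 0.008 0.77 -0.006 -1" --pt "0.003 0.008 0.8 -0.006 -1" --pt "0.003 0.008 0.818 -0.006 -1" --pt "0.003 0.008 0.818 -0.006 -1" --pt "0.003 0.008 0.818 -0.006 0.8" --pt "0.003 0.008 0.818 -0.006 0.8" --pt "0.003 0.008 0.818 -0.006 0.8" --pt "0.003 0.008 0.4 -0.006 0.8" --pt "0.003 0.008 0 -0.006 0.8" --pt "0.003 0.008 0 -0.006 0.8"

```text
clock: 13.02
position: [0.566, 0.099, 0.1686]
ee_rot: [0.717, 0.697, 0.004, 0.002]
ft_force: [0.1, 0.8, -1.0]
grip_width: 0.9
grasp_force: 0.0
```

```bash
cat >> h.py <<'E'
def wr(p,z,tol=.006):
    X=cloud(p); h=cv2.cvtColor(p['img'],cv2.COLOR_RGB2HSV).astype(int)
    m=(np.abs(X[...,2]-z)<tol)&(X[...,0]>.48)&(X[...,0]<.65)&(X[...,1]>.02)&(X[...,1]<.19)&(h[...,0]>5)&(h[...,0]<35)&(h[...,1]>25)
    m=cv2.morphologyEx(m.astype(np.uint8),cv2.MORPH_OPEN,np.ones((5,5)))
    for c in comps(m,800): print('pile top',rect(p,c,z),c.sum())
E
python3 - <<'E'
from h import *
P,th,o=state(); print(P,th,o['grip_width'],o['grasp_force'])
p=camera('wrist'); save(p,'w5'); sledpose(p); wr(p,.032)
plan((597,-307.1,130,-82.4))
E
```

```text
[565.96688437  99.03536021 168.63090361] -1.6207655630289601 0.8997988024248605 0.0
0.11 [561.1  14.5  15.4   2.9  -7.2] 76
0.01 [562.2  64.6 206.   82.6  88.2] 7907
0.018 [559.8   2.2  19.5   6.7   1.1] 122
pile top [563.4 100.   99.1  63.5  88.4] 10544
(597, -307.1, 130, -82.4) -> [np.float64(-1.0), np.float64(0.108), np.float64(0.088)] 0.997 rows 3
(597, -307.1, 130, -82.4) -> [np.float64(-0.815), np.float64(0.594), np.float64(0.089)] 1.0 rows 3
(597, -307.1, 130, -82.4) -> [np.float64(-0.284), np.float64(0.641), np.float64(0.062)] 0.696 rows 2
```

Emit:
carry_out --pt "-1 0.108 0.05 0.997 0.8" --pt "-1 0.108 0.05 0.997 0.8" --pt "-1 0.108 0.05 0.997 0.8" --pt "-1 0.108 0.05 0.997 0.8"

```text
clock: 13.58
position: [0.5743, -0.0543, 0.1547]
ee_rot: [0.874, 0.486, -0.001, 0.0]
ft_force: [0.3, 1.6, -0.4]
grip_width: 0.904
grasp_force: 0.0
```

Emit:
carry_out --pt "-0.815 0.594 0.1 1 0.8" --pt "-0.815 0.594 0.1 1 0.8" --pt "-0.815 0.594 0.1 1 0.8" --pt "-0.815 0.594 0.1 1 0.8"

```text
clock: 14.08
position: [0.5866, -0.2034, 0.1397]
ee_rot: [0.969, 0.246, -0.001, -0.0]
ft_force: [0.6, 0.6, -0.7]
grip_width: 0.896
grasp_force: 0.0
```

Emit:
carry_out --pt "-0.284 0.641 0.1 0.696 0.8" --pt "-0.284 0.641 0.1 0.696 0.8" --pt "-0.284 0.641 0.1 0.696 0.8" --pt "-0.284 0.641 0.1 0.696 0.8" --pt "-0.284 0.641 0.1 0.696 0.8" --pt "-0.284 0.641 0.1 0.696 0.8"

```text
clock: 14.82
position: [0.5964, -0.3058, 0.1262]
ee_rot: [0.998, 0.068, 0.0, -0.0]
ft_force: [0.2, 0.0, -0.3]
grip_width: 0.901
grasp_force: 0.0
```

Run:
```python
from h import *
P,th,o=state(); print(P,th,o['grip_width'])
p=camera('wrist'); 
for m in tiles(p): print('tile',rect(p,m,.014))
plan((597,-307,23,-82.3))
plan((597,-307,173,-82.3),(563.4,97.8,167,-1.8),start=(597,-307,23,-82.3))
```

```text
[ 596.44358647 -305.75884291  126.23159934] -82.22776137577836 0.9011306739826074
tile [ 598.5 -307.3   97.    62.2    7.8]
tile [ 548.2 -436.6   61.7   48.7  -85.2]
tile [ 488.5 -136.3   79.3   30.7  -68.8]
(597, -307, 23, -82.3) -> [np.float64(0.004), np.float64(0.006), np.float64(0.688)] 0.001 rows 2
(597, -307, 173, -82.3) -> [np.float64(0.0), np.float64(0.0), np.float64(-1.0)] -0.0 rows 3
(563.4, 97.8, 167, -1.8) -> [np.float64(0.052), np.float64(-1.0), np.float64(0.015)] -0.992 rows 3
(563.4, 97.8, 167, -1.8) -> [np.float64(0.545), np.float64(-0.849), np.float64(0.015)] -1.0 rows 3
(563.4, 97.8, 167, -1.8) -> [np.float64(0.62), np.float64(-0.32), np.float64(0.01)] -0.691 rows 2
```

Emit:
carry_out --pt "0.006 0.006 0.4 0 0.8" --pt "0.006 0.006 0.62 0 0.8" --pt "0.006 0.006 0.69 0 0.8" --pt "0.006 0.006 0.69 0 0.8" --pt "0.006 0.006 0.69 0 0.8" --pt "0.006 0.006 0.69 0 -1" --pt "0.006 0.006 0.69 0 -1" --pt "0.006 0.006 0.69 0 -1" --pt "0.006 0.006 0.69 0 -1" --force 60

```text
clock: 16.0
position: [0.5978, -0.3086, 0.0247]
ee_rot: [0.998, 0.066, 0.001, 0.0]
ft_force: [-1.8, 0.3, 7.6]
grip_width: 0.72
grasp_force: 64.7
```

Emit:
carry_out --pt "0 0 -0.15 0 -1" --pt "0 0 -0.5 0 -1" --pt "0 0 -0.8 0 -1" --pt "0 0 -1 0 -1" --pt "0 0 -1 0 -1"

```text
clock: 16.62
position: [0.5978, -0.3091, 0.1766]
ee_rot: [0.998, 0.066, 0.002, 0.001]
ft_force: [0.1, -0.6, -2.3]
grip_width: 0.722
grasp_force: 66.4
```

Emit:
carry_out --pt "0.052 -1 0.015 -0.992 -1" --pt "0.052 -1 0.015 -0.992 -1" --pt "0.052 -1 0.015 -0.992 -1" --pt "0.052 -1 0.015 -0.992 -1"

```text
clock: 17.12
position: [0.5846, -0.1554, 0.1698]
ee_rot: [0.947, 0.323, -0.0, -0.001]
ft_force: [0.3, -0.7, -1.0]
grip_width: 0.723
grasp_force: 66.5
```

Emit:
carry_out --pt "0.545 -0.849 0.015 -1 -1" --pt "0.545 -0.849 0.015 -1 -1" --pt "0.545 -0.849 0.015 -1 -1" --pt "0.545 -0.849 0.015 -1 -1"

```text
clock: 17.62
position: [0.5722, -0.0063, 0.1677]
ee_rot: [0.832, 0.555, -0.0, -0.0]
ft_force: [0.1, -0.7, -1.1]
grip_width: 0.721
grasp_force: 66.5
```

Emit:
carry_out --pt "0.62 -0.32 0.01 -0.691 -1" --pt "0.62 -0.32 0.01 -0.691 -1" --pt "0.62 -0.32 0.01 -0.691 -1" --pt "0.62 -0.32 0.01 -0.691 -1" --pt "0.62 -0.32 0.01 -0.691 -1" --pt "0.62 -0.32 0.01 -0.691 -1"

```text
clock: 18.38
position: [0.5641, 0.0954, 0.1666]
ee_rot: [0.72, 0.694, -0.0, 0.0]
ft_force: [-0.1, 1.1, -1.7]
grip_width: 0.721
grasp_force: 66.5
```

```bash
cat >> h.py <<'E'
def held(p,TZ):
    "far edge of held piece and its side angle, from wrist picture; TZ TCP height m"
    X=cloud(p); P,th,_=state(); a=np.radians(th); d=X-P/1000
    fx=-np.sin(a)*d[...,0]+np.cos(a)*d[...,1]; fy=np.cos(a)*d[...,0]+np.sin(a)*d[...,1]
    m=(np.abs(d[...,2])<.03)&(np.abs(fy)<.033)&(fx>-.03)&(fx<.09)&(p['depth']>0)
    q=d[m]; top=np.median(q[:,2]); e=m&(np.abs(d[...,2]-top)<.004)
    ex=[fx[e&(fy>l)&(fy<l+.01)].max() for l in (-.028,-.015,-.002,.011,.018)]
    print('held top rel TCP',round(top*1000,1),'far edge along tool x',np.round(np.array(ex)*1000,1))
E
python3 - <<'E'
from h import *
P,th,o=state(); print(P,th,o['grip_width'],o['grasp_force'])
p=camera('wrist'); sledpose(p); held(p,P[2])
plan((563.4,97.5,56,-1.8))
E
```

```text
[564.0624053   95.39836159 166.58923853] -2.0690729586905694 0.7205592025760272 66.51477098464966
0.01 [565.1 148.9  82.6  37.6  -1.5] 3092
held top rel TCP -11.0 far edge along tool x [51.5 51.5 51.5 51.6 51.5]
(563.4, 97.5, 56, -1.8) -> [np.float64(0.011), np.float64(-0.004), np.float64(0.737)] -0.007 rows 2
```

Emit:
carry_out --pt "0.006 -0.003 0.35 -0.007 -1" --pt "0.006 -0.003 0.6 -0.007 -1" --pt "0.006 -0.003 0.69 -0.007 -1" --pt "0.006 -0.003 0.72 -0.007 -1" --pt "0.006 -0.003 0.729 -0.007 -1" --pt "0.006 -0.003 0.729 -0.007 -1" --pt "0.006 -0.003 0.729 -0.007 0.8" --pt "0.006 -0.003 0.729 -0.007 0.8" --pt "0.006 -0.003 0.729 -0.007 0.8" --pt "0.006 -0.003 0.4 -0.007 0.8" --pt "0.006 -0.003 0 -0.007 0.8" --pt "0.006 -0.003 0 -0.007 0.8" --pt "0.006 -0.003 0 -0.007 0.8"

```text
clock: 20.05
position: [0.5632, 0.0978, 0.1664]
ee_rot: [0.717, 0.697, 0.0, -0.0]
ft_force: [-0.2, 0.7, -1.0]
grip_width: 0.902
grasp_force: 0.0
```

Run:
```python
from h import *
P,th,o=state(); print(P,th,o['grip_width'],o['grasp_force'],o['joint_pos'].round(2))
p=camera('wrist'); save(p,'w6'); sledpose(p); wr(p,.046)
plan((522.4,-438.8,125,-85))
```

```text
[563.19217236  97.82663811 166.36727866] -1.6785157692799244 0.90161353437087 0.0 [-0.72  0.3   0.56  1.74 -0.18  1.15 -0.14]
0.11 [560.9  14.7  16.3   2.8   1.7] 77
0.01 [562.3  64.5 206.7  83.1  88.1] 6759
0.018 [560.2   2.2  19.2   6.9  -1.6] 121
pile top [563.5 100.2  99.2  63.5  88.4] 11984
(522.4, -438.8, 125, -85) -> [np.float64(-1.0), np.float64(-0.046), np.float64(0.076)] 0.775 rows 3
(522.4, -438.8, 125, -85) -> [np.float64(-1.0), np.float64(0.377), np.float64(0.08)] 0.827 rows 3
(522.4, -438.8, 125, -85) -> [np.float64(-0.906), np.float64(0.92), np.float64(0.098)] 1.0 rows 4
(522.4, -438.8, 125, -85) -> [np.float64(-0.057), np.float64(0.219), np.float64(0.017)] 0.175 rows 1
```

Emit:
carry_out --pt "-1 -0.046 0.03 0.775 0.8" --pt "-1 -0.046 0.03 0.775 0.8" --pt "-1 -0.046 0.03 0.775 0.8" --pt "-1 -0.046 0.03 0.775 0.8"

```text
clock: 20.6
position: [0.5513, -0.054, 0.1611]
ee_rot: [0.844, 0.537, -0.001, -0.0]
ft_force: [0.1, 0.7, -0.1]
grip_width: 0.893
grasp_force: 0.0
```

Emit:
carry_out --pt "-1 0.377 0.08 0.827 0.8" --pt "-1 0.377 0.08 0.827 0.8" --pt "-1 0.377 0.08 0.827 0.8" --pt "-1 0.377 0.08 0.827 0.8"

```text
clock: 21.1
position: [0.5395, -0.2133, 0.1491]
ee_rot: [0.939, 0.343, -0.001, 0.0]
ft_force: [-0.7, 1.4, -0.7]
grip_width: 0.895
grasp_force: 0.0
```

Emit:
carry_out --pt "-0.906 0.92 0.1 1 0.8" --pt "-0.906 0.92 0.1 1 0.8" --pt "-0.906 0.92 0.1 1 0.8" --pt "-0.906 0.92 0.1 1 0.8" --pt "-0.906 0.92 0.1 1 0.8"

```text
clock: 21.72
position: [0.5266, -0.4032, 0.1339]
ee_rot: [0.996, 0.091, -0.0, -0.001]
ft_force: [1.0, 0.2, -0.2]
grip_width: 0.9
grasp_force: 0.0
```

Emit:
carry_out --pt "-0.057 0.219 0.05 0.175 0.8" --pt "-0.057 0.219 0.05 0.175 0.8" --pt "-0.057 0.219 0.05 0.175 0.8" --pt "-0.057 0.219 0.05 0.175 0.8"

```text
clock: 22.22
position: [0.5244, -0.4369, 0.1277]
ee_rot: [0.999, 0.045, 0.0, -0.001]
ft_force: [-0.3, -0.1, 0.7]
grip_width: 0.899
grasp_force: 0.0
```

Run:
```python
from h import *
P,th,o=state(); print(P,th,o['grip_width'],o['joint_pos'].round(2))
p=camera('wrist'); 
for m in tiles(p): print('tile',rect(p,m,.014))
plan((522.4,-439,25,-85))
plan((522.4,-439,175,-85),(563.4,97,174,-1.7),start=(522.4,-439,25,-85))
```

```text
[ 524.35887872 -436.9095746   127.70406344] -84.80546217528736 0.8986696560466835 [ 0.04  0.7   0.88  1.47 -0.56  1.23 -0.48]
tile [ 523.4 -439.3   97.4   62.3    5.2]
(522.4, -439, 25, -85) -> [np.float64(-0.012), np.float64(0.01), np.float64(0.685)] 0.005 rows 2
(522.4, -439, 175, -85) -> [np.float64(0.0), np.float64(0.0), np.float64(-1.0)] 0.0 rows 3
(563.4, 97, 174, -1.7) -> [np.float64(0.165), np.float64(-1.0), np.float64(0.002)] -0.785 rows 3
(563.4, 97, 174, -1.7) -> [np.float64(0.648), np.float64(-1.0), np.float64(0.002)] -0.923 rows 3
(563.4, 97, 174, -1.7) -> [np.float64(1.0), np.float64(-0.563), np.float64(0.002)] -0.89 rows 3
(563.4, 97, 174, -1.7) -> [np.float64(0.231), np.float64(-0.011), np.float64(0.001)] -0.179 rows 1
```

Emit:
carry_out --pt "-0.009 0.013 0.4 0 0.8" --pt "-0.009 0.013 0.62 0 0.8" --pt "-0.009 0.013 0.69 0 0.8" --pt "-0.009 0.013 0.69 0 0.8" --pt "-0.009 0.013 0.69 0 0.8" --pt "-0.009 0.013 0.69 0 -1" --pt "-0.009 0.013 0.69 0 -1" --pt "-0.009 0.013 0.69 0 -1" --pt "-0.009 0.013 0.69 0 -1"

```text
clock: 23.4
position: [0.5227, -0.4416, 0.0262]
ee_rot: [0.999, 0.044, 0.001, 0.001]
ft_force: [-1.4, 2.1, 9.8]
grip_width: 0.72
grasp_force: 63.8
```

Emit:
carry_out --pt "0 0 -0.15 0 -1" --pt "0 0 -0.5 0 -1" --pt "0 0 -0.8 0 -1" --pt "0 0 -1 0 -1" --pt "0 0 -1 0 -1"

```text
clock: 24.02
position: [0.5224, -0.4422, 0.1781]
ee_rot: [0.999, 0.043, 0.002, 0.002]
ft_force: [-0.7, 0.0, -2.2]
grip_width: 0.72
grasp_force: 66.0
```

Emit:
carry_out --pt "0.165 -1 0 -0.785 -1" --pt "0.165 -1 0 -0.785 -1" --pt "0.165 -1 0 -0.785 -1" --pt "0.165 -1 0 -0.785 -1"

```text
clock: 24.52
position: [0.534, -0.2862, 0.1735]
ee_rot: [0.969, 0.249, 0.0, -0.001]
ft_force: [-0.9, 0.1, -2.1]
grip_width: 0.723
grasp_force: 66.1
```

Emit:
carry_out --pt "0.648 -1 0 -0.923 -1" --pt "0.648 -1 0 -0.923 -1" --pt "0.648 -1 0 -0.923 -1" --pt "0.648 -1 0 -0.923 -1"

```text
clock: 25.02
position: [0.5475, -0.1072, 0.1736]
ee_rot: [0.88, 0.474, 0.0, -0.001]
ft_force: [0.6, 0.4, -1.3]
grip_width: 0.715
grasp_force: 66.3
```

Emit:
carry_out --pt "1 -0.563 0 -0.89 -1" --pt "1 -0.563 0 -0.89 -1" --pt "1 -0.563 0 -0.89 -1" --pt "1 -0.563 0 -0.89 -1"

```text
clock: 25.52
position: [0.5604, 0.0632, 0.1734]
ee_rot: [0.748, 0.664, -0.0, -0.0]
ft_force: [-0.2, -0.2, -2.0]
grip_width: 0.72
grasp_force: 66.3
```

Emit:
carry_out --pt "0.231 -0.011 0 -0.179 -1" --pt "0.231 -0.011 0 -0.179 -1" --pt "0.231 -0.011 0 -0.179 -1" --pt "0.231 -0.011 0 -0.179 -1"

```text
clock: 26.02
position: [0.563, 0.0935, 0.1741]
ee_rot: [0.718, 0.696, -0.0, 0.0]
ft_force: [0.5, -0.3, -0.7]
grip_width: 0.719
grasp_force: 66.3
```

Run:
```python
from h import *
P,th,o=state(); print(P,th,o['grip_width'],o['grasp_force'])
p=camera('wrist'); save(p,'w7'); sledpose(p); held(p,P[2])
plan((563.4,97,71,-1.8))
```

```text
[563.01670679  93.48922977 174.06713685] -1.8436708822565384 0.7188966619147478 66.25485062599182
0.01 [565.1 147.8  82.6  38.7  -1.8] 2846
held top rel TCP -12.6 far edge along tool x [51.9 52.1 52.  52.  52. ]
(563.4, 97, 71, -1.8) -> [np.float64(0.022), np.float64(0.002), np.float64(0.687)] -0.001 rows 2
```

Emit:
carry_out --pt "0.008 0 0.35 0 -1" --pt "0.008 0 0.56 0 -1" --pt "0.008 0 0.63 0 -1" --pt "0.008 0 0.665 0 -1" --pt "0.008 0 0.675 0 -1" --pt "0.008 0 0.675 0 -1" --pt "0.008 0 0.675 0 0.8" --pt "0.008 0 0.675 0 0.8" --pt "0.008 0 0.675 0 0.8" --pt "0.008 0 0.4 0 0.8" --pt "0.008 0 0 0 0.8" --pt "0.008 0 0 0 0.8" --pt "0.008 0 0 0 0.8"

```text
clock: 27.7
position: [0.5627, 0.0964, 0.1739]
ee_rot: [0.717, 0.697, 0.0, -0.0]
ft_force: [-0.1, -0.5, 0.4]
grip_width: 0.902
grasp_force: 0.0
```

Run:
```python
from h import *
P,th,o=state(); print(P,th,o['grip_width'],o['grasp_force'])
p=camera('wrist'); sledpose(p); wr(p,.060)
plan((455.6,-135.1,125,-102.3))
```

```text
[562.70052546  96.44475188 173.87885889] -1.6754647589353528 0.901576808378986 0.0
0.11 [560.9  10.3  17.    9.8  -1.6] 341
0.01 [563.5  98.5 137.5  82.9  88.3] 3404
0.01 [560.1  -8.   62.2  42.8  88.4] 1912
0.018 [560.1   2.5  18.9   6.6   1.5] 114
pile top [562.8  99.4  99.   63.5  88.4] 12551
(455.6, -135.1, 125, -102.3) -> [np.float64(-0.591), np.float64(-0.252), np.float64(0.121)] -1.0 rows 3
(455.6, -135.1, 125, -102.3) -> [np.float64(-0.386), np.float64(-0.513), np.float64(0.121)] -1.0 rows 3
(455.6, -135.1, 125, -102.3) -> [np.float64(-0.05), np.float64(-0.412), np.float64(0.079)] -0.646 rows 2
```

Emit:
carry_out --pt "-0.591 -0.252 0.05 -1 0.8" --pt "-0.591 -0.252 0.05 -1 0.8" --pt "-0.591 -0.252 0.05 -1 0.8" --pt "-0.591 -0.252 0.05 -1 0.8"

```text
clock: 28.25
position: [0.5218, 0.0086, 0.1655]
ee_rot: [0.513, 0.858, -0.001, -0.001]
ft_force: [0.1, 0.4, 0.1]
grip_width: 0.899
grasp_force: 0.0
```

Emit:
carry_out --pt "-0.386 -0.513 0.1 -1 0.8" --pt "-0.386 -0.513 0.1 -1 0.8" --pt "-0.386 -0.513 0.1 -1 0.8" --pt "-0.386 -0.513 0.1 -1 0.8"

```text
clock: 28.75
position: [0.4821, -0.0784, 0.151]
ee_rot: [0.275, 0.962, -0.0, -0.0]
ft_force: [0.6, -0.2, 0.2]
grip_width: 0.901
grasp_force: 0.0
```

Emit:
carry_out --pt "-0.05 -0.412 0.15 -0.646 0.8" --pt "-0.05 -0.412 0.15 -0.646 0.8" --pt "-0.05 -0.412 0.15 -0.646 0.8" --pt "-0.05 -0.412 0.15 -0.646 0.8" --pt "-0.05 -0.412 0.15 -0.646 0.8" --pt "-0.05 -0.412 0.15 -0.646 0.8"

```text
clock: 29.5
position: [0.4565, -0.1347, 0.1292]
ee_rot: [0.108, 0.994, 0.0, 0.0]
ft_force: [0.1, 0.5, 0.1]
grip_width: 0.899
grasp_force: 0.0
```

Run:
```python
from h import *
P,th,o=state(); print(P,th,o['grip_width'],o['joint_pos'].round(2))
p=camera('wrist'); 
for m in tiles(p): print('tile',rect(p,m,.014))
plan((455.6,-135.2,26,77.7))
plan((455.6,-135.2,176,77.7),(563.4,96.5,188,-1.7),start=(455.6,-135.2,26,77.7))
```

```text
[ 456.47440347 -134.65846246  129.18717294] 77.64827524449336 0.8992092636903073 [-0.39  0.12  0.62  2.02 -0.08  1.02  1.63]
tile [ 455.6 -134.9   97.8   62.4  -12.2]
(455.6, -135.2, 26, 77.7) -> [np.float64(0.005), np.float64(-0.004), np.float64(0.688)] -0.001 rows 2
(455.6, -135.2, 176, 77.7) -> [np.float64(0.0), np.float64(0.0), np.float64(-1.0)] -0.0 rows 3
(563.4, 96.5, 188, -1.7) -> [np.float64(-0.141), np.float64(0.628), np.float64(-0.03)] 1.0 rows 3
(563.4, 96.5, 188, -1.7) -> [np.float64(0.192), np.float64(0.614), np.float64(-0.03)] 1.0 rows 3
(563.4, 96.5, 188, -1.7) -> [np.float64(0.306), np.float64(0.282), np.float64(-0.02)] 0.647 rows 2
```

Emit:
carry_out --pt "0.005 -0.004 0.4 0 0.8" --pt "0.005 -0.004 0.62 0 0.8" --pt "0.005 -0.004 0.7 0 0.8" --pt "0.005 -0.004 0.7 0 0.8" --pt "0.005 -0.004 0.7 0 0.8" --pt "0.005 -0.004 0.7 0 -1" --pt "0.005 -0.004 0.7 0 -1" --pt "0.005 -0.004 0.7 0 -1" --pt "0.005 -0.004 0.7 0 -1"

```text
clock: 30.68
position: [0.4563, -0.1357, 0.0258]
ee_rot: [0.107, 0.994, 0.001, 0.001]
ft_force: [-4.1, 1.6, 15.1]
grip_width: 0.724
grasp_force: 61.5
```

Emit:
carry_out --pt "0 0 -0.15 0 -1" --pt "0 0 -0.5 0 -1" --pt "0 0 -0.8 0 -1" --pt "0 0 -1 0 -1" --pt "0 0 -1 0 -1"

```text
clock: 31.3
position: [0.4567, -0.1358, 0.1767]
ee_rot: [0.107, 0.994, 0.001, 0.003]
ft_force: [-0.0, -0.8, -1.5]
grip_width: 0.72
grasp_force: 66.8
```

Emit:
carry_out --pt "-0.141 0.628 -0.03 1 -1" --pt "-0.141 0.628 -0.03 1 -1" --pt "-0.141 0.628 -0.03 1 -1" --pt "-0.141 0.628 -0.03 1 -1"

```text
clock: 31.8
position: [0.4955, -0.048, 0.1776]
ee_rot: [0.36, 0.933, -0.0, -0.001]
ft_force: [0.4, -0.7, -0.9]
grip_width: 0.714
grasp_force: 66.8
```

Emit:
carry_out --pt "0.192 0.614 -0.03 1 -1" --pt "0.192 0.614 -0.03 1 -1" --pt "0.192 0.614 -0.03 1 -1" --pt "0.192 0.614 -0.03 1 -1"

```text
clock: 32.3
position: [0.5364, 0.0388, 0.1825]
ee_rot: [0.589, 0.808, -0.0, -0.0]
ft_force: [0.0, 0.3, -1.5]
grip_width: 0.72
grasp_force: 66.8
```

Emit:
carry_out --pt "0.306 0.282 -0.03 0.647 -1" --pt "0.306 0.282 -0.03 0.647 -1" --pt "0.306 0.282 -0.03 0.647 -1" --pt "0.306 0.282 -0.03 0.647 -1" --pt "0.306 0.282 -0.03 0.647 -1" --pt "0.306 0.282 -0.03 0.647 -1" --pt "0.306 0.282 -0.03 0.647 -1"

```text
clock: 33.17
position: [0.5631, 0.0958, 0.1877]
ee_rot: [0.717, 0.697, 0.0, -0.0]
ft_force: [-0.6, 1.4, -1.2]
grip_width: 0.723
grasp_force: 66.8
```

Run:
```python
from h import *
P,th,o=state(); print(P,th,o['grip_width'],o['grasp_force'])
p=camera('wrist'); save(p,'w8'); sledpose(p); held(p,P[2])
plan((563.4,97,85,-1.8))
```

```text
[563.06519976  95.79037208 187.66897003] -1.6921764857084596 0.7226168097779395 66.80743932723999
0.01 [565.1 146.6  82.6  41.6  -1.7] 2566
held top rel TCP -12.3 far edge along tool x [50.4 50.5 50.5 50.6 50.6]
(563.4, 97, 85, -1.8) -> [np.float64(0.008), np.float64(0.002), np.float64(0.684)] 0.003 rows 2
```

Emit:
carry_out --pt "0.01 0.002 0.35 0 -1" --pt "0.01 0.002 0.56 0 -1" --pt "0.01 0.002 0.63 0 -1" --pt "0.01 0.002 0.665 0 -1" --pt "0.01 0.002 0.675 0 -1" --pt "0.01 0.002 0.675 0 -1" --pt "0.01 0.002 0.675 0 0.8" --pt "0.01 0.002 0.675 0 0.8" --pt "0.01 0.002 0.675 0 0.8" --pt "0.01 0.002 0.4 0 0.8" --pt "0.01 0.002 0 0 0.8" --pt "0.01 0.002 0 0 0.8" --pt "0.01 0.002 0 0 0.8"

```text
clock: 34.85
position: [0.5632, 0.0976, 0.1874]
ee_rot: [0.718, 0.696, 0.0, -0.0]
ft_force: [-0.3, 0.6, -0.8]
grip_width: 0.901
grasp_force: 0.0
```

Run:
```python
from h import *
P,th,o=state(); print(P,th,o['grip_width'],o['grasp_force'])
p=camera('wrist'); save(p,'w9'); sledpose(p); wr(p,.074)
p=camera('top'); X=cloud(p); save(p,'top9')
h=cv2.cvtColor(p['img'],cv2.COLOR_RGB2HSV).astype(int)
m=(X[...,2]>.017)&(X[...,2]<.028)&(h[...,1]>150)&(h[...,2]<150)&(h[...,0]<16)&(X[...,1]<-.05)
for c in comps(m,300): print('cover',rect(p,c,.022),c.sum())
plan((448,-268.8,140,-74.5))
```

```text
[563.20562627  97.58508138 187.35988004] -1.7086075698566512 0.9005136295655071 0.0
0.11 [560.5   5.2  20.7  18.3  89. ] 647
0.01 [565.2 151.4  82.7  32.5  -2.9] 2423
0.01 [559.9 -11.6  54.2  42.8  88. ] 1409
0.018 [560.2   2.1  18.6   6.2  -1.7] 97
pile top [563.3  98.6  99.2  63.5  88.4] 12533
cover [ 447.7 -268.3   98.3   65.2   15.6] 1664
(448, -268.8, 140, -74.5) -> [np.float64(-1.0), np.float64(-0.281), np.float64(0.125)] 0.985 rows 3
(448, -268.8, 140, -74.5) -> [np.float64(-1.0), np.float64(0.247), np.float64(0.125)] 0.977 rows 3
(448, -268.8, 140, -74.5) -> [np.float64(-0.357), np.float64(0.335), np.float64(0.059)] 0.464 rows 2
```

View pics/top9.png

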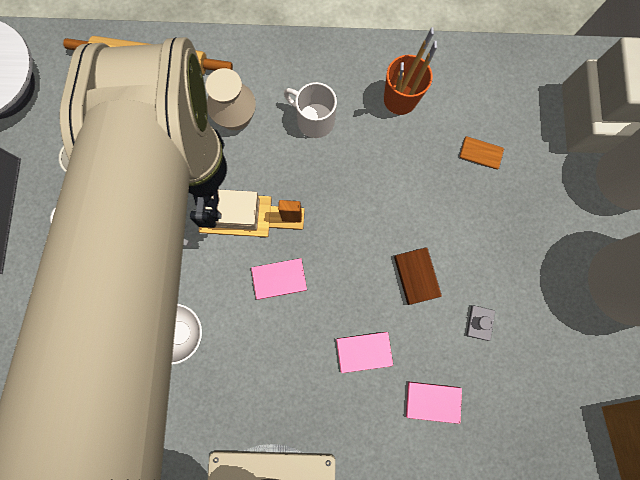

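All four tiles are piled at (238,207), centred within 1–2 mm. The pressing board is still at (417,276), and the bystanders are standing.

Emit:
carry_out --pt "-1 -0.281 0.05 0.985 0.85" --pt "-1 -0.281 0.05 0.985 0.85" --pt "-1 -0.281 0.05 0.985 0.85" --pt "-1 -0.281 0.05 0.985 0.85"

```text
clock: 35.45
position: [0.5154, -0.0538, 0.1792]
ee_rot: [0.873, 0.488, -0.001, -0.0]
ft_force: [0.6, 1.0, -0.1]
grip_width: 0.923
grasp_force: 0.0
```

Emit:
carry_out --pt "-1 0.247 0.125 0.977 0.85" --pt "-1 0.247 0.125 0.977 0.85" --pt "-1 0.247 0.125 0.977 0.85" --pt "-1 0.247 0.125 0.977 0.85"

```text
clock: 35.95
position: [0.4696, -0.2, 0.1605]
ee_rot: [0.968, 0.253, -0.001, 0.0]
ft_force: [0.7, 0.3, 0.1]
grip_width: 0.926
grasp_force: 0.0
```

Emit:
carry_out --pt "-0.357 0.335 0.13 0.464 0.85" --pt "-0.357 0.335 0.13 0.464 0.85" --pt "-0.357 0.335 0.13 0.464 0.85" --pt "-0.357 0.335 0.13 0.464 0.85" --pt "-0.357 0.335 0.13 0.464 0.85" --pt "-0.357 0.335 0.13 0.464 0.85" --pt "-0.357 0.335 0.13 0.464 0.85"

```text
clock: 36.83
position: [0.4488, -0.2684, 0.1419]
ee_rot: [0.991, 0.135, 0.0, -0.0]
ft_force: [0.7, -0.6, -0.1]
grip_width: 0.923
grasp_force: 0.0
```

Run:
```python
from h import *
P,th,o=state(); print(P,th,o['grip_width'],o['joint_pos'].round(2))
p=camera('wrist'); save(p,'w10'); X=cloud(p)
h=cv2.cvtColor(p['img'],cv2.COLOR_RGB2HSV).astype(int)
m=(X[...,2]>.016)&(X[...,2]<.029)&(h[...,1]>120)&(h[...,2]<170)&(h[...,0]<18)
for c in comps(m,1000): print('cover',rect(p,c,.022),c.sum())
plan((448,-268.7,27,-74.4))
plan((448,-268.7,177,-74.4),(563.4,96.5,200,-1.7),start=(448,-268.7,27,-74.4))
```

```text
[ 448.84751414 -268.40966824  141.9200205 ] -74.4525138381511 0.9226166905995505 [-0.39  0.3   0.97  1.9  -0.28  1.08 -0.6 ]
cover [ 450.2 -268.9   98.4   63.9   15.8] 11488
(448, -268.7, 27, -74.4) -> [np.float64(-0.005), np.float64(-0.0), np.float64(0.766)] -0.002 rows 2
(448, -268.7, 177, -74.4) -> [np.float64(0.0), np.float64(0.0), np.float64(-1.0)] -0.0 rows 3
(563.4, 96.5, 200, -1.7) -> [np.float64(0.576), np.float64(-0.882), np.float64(-0.063)] -1.0 rows 3
(563.4, 96.5, 200, -1.7) -> [np.float64(0.94), np.float64(-0.476), np.float64(-0.063)] -1.0 rows 3
(563.4, 96.5, 200, -1.7) -> [np.float64(0.446), np.float64(0.024), np.float64(-0.027)] -0.423 rows 2
```

Emit:
carry_out --pt "0 0 0.4 0 0.85" --pt "0 0 0.66 0 0.85" --pt "0 0 0.745 0 0.85" --pt "0 0 0.745 0 0.85" --pt "0 0 0.745 0 0.85" --pt "0 0 0.745 0 -1" --pt "0 0 0.745 0 -1" --pt "0 0 0.745 0 -1" --pt "0 0 0.745 0 -1"

```text
clock: 38.0
position: [0.4496, -0.2691, 0.0319]
ee_rot: [0.991, 0.135, 0.001, 0.0]
ft_force: [-4.2, 2.5, 14.4]
grip_width: 0.752
grasp_force: 62.8
```

Emit:
carry_out --pt "0 0 -0.15 0 -1" --pt "0 0 -0.5 0 -1" --pt "0 0 -0.8 0 -1" --pt "0 0 -1 0 -1" --pt "0 0 -1 0 -1"

```text
clock: 38.62
position: [0.4498, -0.2692, 0.1825]
ee_rot: [0.991, 0.135, 0.002, 0.0]
ft_force: [-0.4, -0.3, -2.0]
grip_width: 0.745
grasp_force: 67.8
```

Emit:
carry_out --pt "0.576 -0.882 -0.063 -1 -1" --pt "0.576 -0.882 -0.063 -1 -1" --pt "0.576 -0.882 -0.063 -1 -1" --pt "0.576 -0.882 -0.063 -1 -1"

```text
clock: 39.12
position: [0.497, -0.1149, 0.1888]
ee_rot: [0.921, 0.39, -0.0, -0.001]
ft_force: [-0.5, -1.1, -1.2]
grip_width: 0.744
grasp_force: 67.7
```

Emit:
carry_out --pt "0.94 -0.476 -0.063 -1 -1" --pt "0.94 -0.476 -0.063 -1 -1" --pt "0.94 -0.476 -0.063 -1 -1" --pt "0.94 -0.476 -0.063 -1 -1"

```text
clock: 39.62
position: [0.5445, 0.0344, 0.1981]
ee_rot: [0.79, 0.614, -0.001, -0.0]
ft_force: [-0.6, -0.9, -0.7]
grip_width: 0.746
grasp_force: 67.7
```

Emit:
carry_out --pt "0.446 0.024 -0.027 -0.423 -1" --pt "0.446 0.024 -0.027 -0.423 -1" --pt "0.446 0.024 -0.027 -0.423 -1" --pt "0.446 0.024 -0.027 -0.423 -1" --pt "0.446 0.024 -0.027 -0.423 -1" --pt "0.446 0.024 -0.027 -0.423 -1" --pt "0.446 0.024 -0.027 -0.423 -1"

```text
clock: 40.5
position: [0.5647, 0.0961, 0.2031]
ee_rot: [0.718, 0.696, 0.0, -0.0]
ft_force: [0.2, 0.0, -1.3]
grip_width: 0.748
grasp_force: 67.7
```

Run:
```python
from h import *
P,th,o=state(); print(P,th,o['grip_width'],o['grasp_force'])
p=camera('wrist'); save(p,'w11'); sledpose(p); held(p,P[2])
plan((563.4,97,100,-1.7))
```

```text
[564.65162794  96.13830119 203.10562342] -1.838533271262688 0.7483315116737677 67.74248600006104
0.01 [565.  146.   82.5  42.1  -1.8] 2211
held top rel TCP -10.4 far edge along tool x [50.3 50.2 50.3 50.3 50.2]
(563.4, 97, 100, -1.7) -> [np.float64(0.005), np.float64(-0.009), np.float64(0.687)] -0.004 rows 2
```

View pics/w11.png

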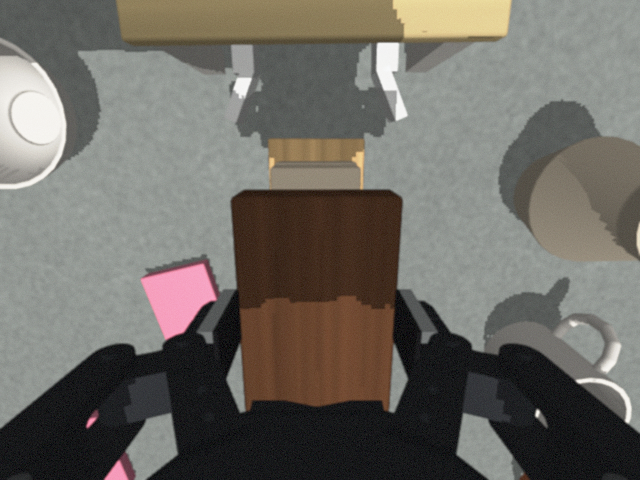

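The pressing board is held square over the pile, with the pile edge visible at (316,178). I lower it, then press while holding.

Emit:
carry_out --pt "0.006 -0.008 0.35 0 -1" --pt "0.006 -0.008 0.54 0 -1" --pt "0.006 -0.008 0.61 0 -1" --pt "0.006 -0.008 0.635 0 -1" --pt "0.006 -0.008 0.645 0 -1" --pt "0.006 -0.008 0.65 0 -1" --pt "0.006 -0.008 0.65 0 -1"

```text
clock: 41.42
position: [0.5638, 0.0974, 0.1061]
ee_rot: [0.718, 0.696, 0.0, 0.0]
ft_force: [0.4, 0.5, 0.5]
grip_width: 0.746
grasp_force: 67.9
```

Emit:
carry_out --pt "0 0 0.01 0 -1" --pt "0 0 0.015 0 -1" --pt "0 0 0.015 0 -1"

```text
clock: 41.8
position: [0.564, 0.0974, 0.1059]
ee_rot: [0.718, 0.696, 0.001, -0.0]
ft_force: [-11.1, -1.5, 24.9]
grip_width: 0.748
grasp_force: 70.7
```

Emit:
carry_out --pt "0 0 -0.005 0 -1" --pt "0 0 -0.005 0 -1" --pt "0 0 -0.005 0 -1" --pt "0 0 -0.015 0 -1" --pt "0 0 -0.015 0 -1"

```text
clock: 42.42
position: [0.5638, 0.0973, 0.1061]
ee_rot: [0.718, 0.696, 0.0, 0.0]
ft_force: [-1.7, 0.1, 4.7]
grip_width: 0.747
grasp_force: 68.5
```

Emit:
carry_out --pt "0 0 0 0 0.8" --pt "0 0 0 0 0.8" --pt "0 0 0 0 0.8" --pt "0 0 -0.3 0 0.8" --pt "0 0 -0.65 0 0.8" --pt "0 0 -0.65 0 0.8" --pt "0 0 -0.65 0 0.8"

```text
clock: 43.3
position: [0.5633, 0.0974, 0.2026]
ee_rot: [0.718, 0.696, -0.0, -0.0]
ft_force: [0.3, 0.1, -0.1]
grip_width: 0.9
grasp_force: 0.0
```

Run:
```python
from h import *
P,th,o=state(); print(P,th,o['grip_width'],o['grasp_force'])
p=camera('wrist'); save(p,'w12'); sledpose(p); wr(p,.096)
plan((560,-14,200,-1.8),(560,-14,95,-1.8))
```

```text
[563.27958678  97.35576963 202.59048161] -1.8034279155682935 0.9004298159027839 0.0
0.11 [563.3 102.4  92.2  60.1  88.3] 11157
0.11 [560.2  -2.2  33.1  18.2  88.8] 962
0.01 [565.3 154.7  82.5  25.4  -1.8] 2163
0.01 [559.7 -18.   43.   41.8  -1.7] 823
0.018 [560.1   1.8  19.4   6.5  -1.7] 88
pile top [563.2  98.5  98.9  65.2  88.3] 13299
(560, -14, 200, -1.8) -> [np.float64(-0.742), np.float64(0.004), np.float64(0.013)] -0.0 rows 2
(560, -14, 95, -1.8) -> [np.float64(-0.0), np.float64(-0.0), np.float64(0.7)] -0.0 rows 2
```

View pics/w12.png

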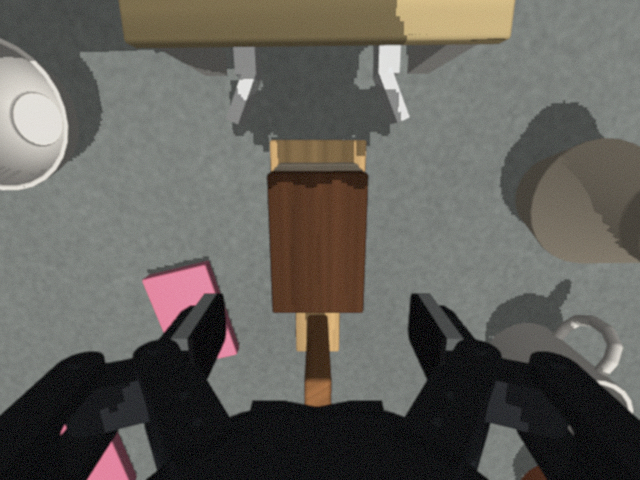

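The pressing board lies square on the pile, within about 1 mm of the tiles and centred on the sled. Next I grip the handle at (317,365).

Emit:
carry_out --pt "-0.4 0.004 0 0 1" --pt "-0.763 0.004 0 0 1" --pt "-0.763 0.004 0 0 1" --pt "-0.763 0.004 0 0 1" --pt "-0.763 0.004 0 0 1"

```text
clock: 43.98
position: [0.5604, -0.0157, 0.2024]
ee_rot: [0.717, 0.697, -0.0, -0.0]
ft_force: [0.4, -0.3, 0.2]
grip_width: 1.0
grasp_force: 0.0
```

Emit:
carry_out --pt "0 0 0.4 0 1" --pt "0 0 0.71 0 1" --pt "0 0 0.71 0 1" --pt "0 0 0.71 0 1" --pt "0 0 0.71 0 -1" --pt "0 0 0.71 0 -1" --pt "0 0 0.71 0 -1" --pt "0 0 0.71 0 -1" --pt "0 0 0.71 0 -1" --pt "0 0 0.71 0 -1" --force 40

```text
clock: 45.22
position: [0.5607, -0.0171, 0.097]
ee_rot: [0.718, 0.696, 0.0, 0.0]
ft_force: [-1.9, 0.4, 6.0]
grip_width: 0.228
grasp_force: 40.8
```

Run:
```python
from h import *
P,th,o=state(); print(P,th,o['grip_width'],o['grasp_force'],o['ft_force'])
p=camera('wrist'); save(p,'w13'); sledpose(p); X=cloud(p)
m=(X[...,2]>.09)&(X[...,2]<.102)&(X[...,1]>.03)&(X[...,1]<.2)&(np.abs(X[...,0]-.563)<.06)
for c in comps(m,800): print('cover',rect(p,c,.096),c.sum())
m=(X[...,2]>.113)&(X[...,2]<.13)&(X[...,1]>.19)
for c in comps(m,800): print('shelf',rect(p,c,.122),X[c].min(0).round(4),c.sum())
s=(X[...,2]<.035)&(X[...,2]>.024)&(X[...,1]>.15)
for c in comps(s,60): print('rail',rect(p,c,.03),c.sum())
```

```text
[560.71215461 -17.08856465  96.97303755] -1.803700555213244 0.22827269520154786 40.77249526977539 [-1.92985905  0.35631169  5.96852827]
0.11 [562.6  68.7  57.   40.8  -1.8] 26632
0.11 [560.4 -12.9  44.2  20.   88.2] 6179
0.01 [560.6   4.6  82.6  77.1  -1.8] 8254
0.018 [560.9   1.9  19.5   4.1  -5.4] 120
cover [562.5  70.7  64.9  46.1  -1.8] 31971
```

Emit:
carry_out --pt "0.02 0 0 -0.005 -1" --pt "0.06 0 0 -0.01 -1" --pt "0.12 -0.001 0 -0.02 -1" --pt "0.19 -0.002 0 -0.02 -1" --pt "0.26 -0.003 0 -0.02 -1" --pt "0.33 -0.003 0 -0.02 -1" --pt "0.4 -0.004 0 -0.02 -1" --pt "0.47 -0.005 0 -0.02 -1" --pt "0.53 -0.006 0 -0.02 -1" --pt "0.58 -0.006 0 -0.02 -1" --pt "0.61 -0.007 0 -0.02 -1" --pt "0.62 -0.007 0 -0.02 -1" --pt "0.62 -0.007 0 -0.02 -1"

```text
clock: 46.9
position: [0.5629, 0.0748, 0.097]
ee_rot: [0.715, 0.699, 0.0, 0.001]
ft_force: [-0.2, -4.5, 5.0]
grip_width: 0.229
grasp_force: 40.7
```

Run:
```python
from h import *
P,th,o=state(); print(P,th,o['grip_width'],o['grasp_force'],o['ft_force'])
p=camera('wrist'); save(p,'w14'); X=cloud(p)
m=(X[...,2]>.088)&(X[...,2]<.102)&(X[...,1]>.1)&(X[...,1]<.3)&(np.abs(X[...,0]-.563)<.06)
for c in comps(m,800): print('cover',rect(p,c,.096),c.sum())
plan((564.8,184.5,97,-1.2))
```

```text
[562.8756967   74.75932624  96.9769468 ] -1.2715507222911069 0.2289040314537419 40.6978440284729 [-0.16672838 -4.48006785  4.96508373]
cover [564.  162.6  64.9  46.   -1.2] 32021
(564.8, 184.5, 97, -1.2) -> [np.float64(0.732), np.float64(-0.003), np.float64(-0.0)] -0.003 rows 2
```

View pics/w14.png

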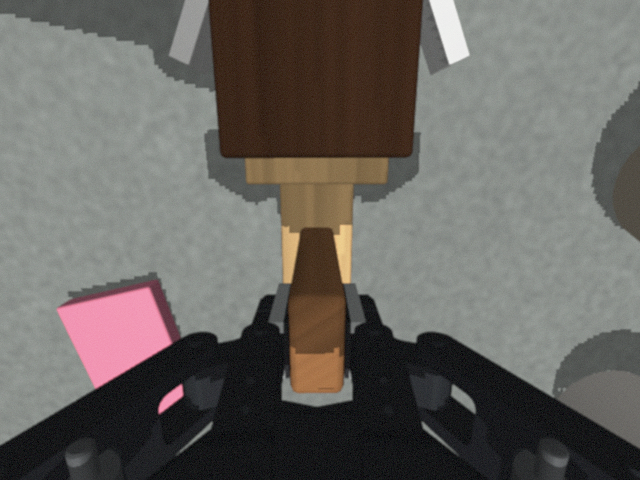

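The sled enters the lane centred: the flares are at (190,30) and (450,30), and the sled centre is at column 317. I push on.

Emit:
carry_out --pt "0.03 0 0 0 -1" --pt "0.08 0 0 0 -1" --pt "0.15 0 0 0 -1" --pt "0.22 0 0 0 -1" --pt "0.29 -0.001 0 0 -1" --pt "0.36 -0.001 0 0 -1" --pt "0.43 -0.002 0 0 -1" --pt "0.5 -0.002 0 0 -1" --pt "0.56 -0.003 0 0 -1" --pt "0.61 -0.003 0 0 -1" --pt "0.65 -0.003 0 0 -1" --pt "0.68 -0.003 0 0 -1" --pt "0.7 -0.003 0 0 -1" --pt "0.715 -0.003 0 0 -1" --pt "0.725 -0.003 0 0 -1" --pt "0.73 -0.003 0 0 -1" --pt "0.73 -0.003 0 0 -1"

```text
clock: 49.08
position: [0.5648, 0.1839, 0.097]
ee_rot: [0.715, 0.699, -0.0, 0.001]
ft_force: [0.4, -5.3, 6.0]
grip_width: 0.23
grasp_force: 40.9
```

Emit:
carry_out --pt "0.007 0 0 0 -1" --pt "0.013 0 0 0 -1" --pt "0.018 0 0 0 -1" --pt "0.018 0 0 0 -1"

```text
clock: 49.58
position: [0.5649, 0.1866, 0.097]
ee_rot: [0.715, 0.699, -0.0, 0.001]
ft_force: [-0.7, -5.6, 6.5]
grip_width: 0.232
grasp_force: 40.8
```

Emit:
carry_out --pt "0.007 0 0 0 -1" --pt "0.013 0 0 0 -1" --pt "0.02 0 0 0 -1" --pt "0.02 0 0 0 -1"

```text
clock: 50.08
position: [0.5651, 0.1868, 0.097]
ee_rot: [0.716, 0.698, -0.001, 0.002]
ft_force: [-1.6, -15.2, 10.0]
grip_width: 0.23
grasp_force: 41.3
```

Run:
```python
from h import *
P,th,o=state(); print(P,th,o['ft_force'])
p=camera('wrist'); save(p,'w15'); X=cloud(p)
m=(X[...,2]>.088)&(X[...,2]<.102)&(X[...,1]>.1)&(X[...,1]<.32)&(np.abs(X[...,0]-.563)<.06)
for c in comps(m,800): print('cover',rect(p,c,.096),plane(p,c,.096).min(0),c.sum())
m=(X[...,2]>.1)&(X[...,2]<.114)&(X[...,1]<.25)
for c in comps(m,800): print('handle',rect(p,c,.11),c.sum())
m=(X[...,2]>.116)&(X[...,2]<.13)&(X[...,1]>.19)
for c in comps(m,800): print('shelf',plane(p,c,.122).min(0),rect(p,c,.122))
p=camera('top'); X=cloud(p); h=cv2.cvtColor(p['img'],cv2.COLOR_RGB2HSV).astype(int)
m=(X[...,2]>.116)&(X[...,2]<.128)&(X[...,1]>.19)&(h[...,1]>90)
for c in comps(m,800): print('shelf top',plane(p,c,.122).min(0),rect(p,c,.122))
```

```text
[565.07145291 186.78391152  96.95667558] -1.412512209818718 [ -1.60251806 -15.21271057   9.95078276]
cover [565.  198.8  48.8  15.7  -1.9] [0.54031712 0.19032742] 1368
handle [563.2 190.8  42.4  42.2  50.7] 7472
shelf [0.47280882 0.21593169] [567.  253.3 186.8  71.4  -1.4]
shelf [0.51649436 0.18418361] [535.9 193.6  37.9  18.1   7.3]
shelf [0.57557346 0.18416242] [594.1 192.8  38.   16.9 -10.1]
shelf top [0.46611598 0.21474648] [513.  243.7  97.   62.7  -4.9]
```

The force jumped to 15 N at y = 186.8, so the sled is against the stop. I relax the push, release and lift.

Emit:
carry_out --pt "-0.01 0 0 0 -1" --pt "-0.016 0 0 0 -1" --pt "-0.016 0 0 0 -0.2" --pt "-0.016 0 0 0 -0.2" --pt "-0.016 0 0 0 0" --pt "-0.016 0 -0.2 0 0" --pt "-0.016 0 -0.6 0 0" --pt "-0.016 0 -0.95 0 0" --pt "-0.016 0 -0.95 0 0"

```text
clock: 51.3
position: [0.5662, 0.1892, 0.2434]
ee_rot: [0.714, 0.7, 0.004, 0.001]
ft_force: [0.2, -0.3, -0.3]
grip_width: 0.502
grasp_force: 0.0
```

Emit:
carry_out --pt "-0.4 0 0 0 0" --pt "-1 0 0 0 0" --pt "-1 0 0 0 0" --pt "-1 0 0 0 0"

```text
clock: 51.8
position: [0.5608, 0.036, 0.2385]
ee_rot: [0.716, 0.698, -0.0, -0.0]
ft_force: [0.3, 1.0, -0.7]
grip_width: 0.501
grasp_force: 0.0
```

Emit:
carry_out --pt "-0.4 0 0 0 0" --pt "-1 0 0 0 0" --pt "-1 0 0 0 0" --pt "-1 0 0 0 0"

```text
clock: 52.3
position: [0.5577, -0.1125, 0.2384]
ee_rot: [0.715, 0.699, -0.0, -0.0]
ft_force: [-0.5, 0.6, 0.3]
grip_width: 0.499
grasp_force: 0.0
```

Run:
```python
from h import *
P,th,o=state(); print(P,th,o['ft_force'],o['clock'])
p=camera('top'); save(p,'top16'); X=cloud(p); h=cv2.cvtColor(p['img'],cv2.COLOR_RGB2HSV).astype(int)
w=(h[...,1]>90)&(h[...,0]<30)&(X[...,1]>.1)&(X[...,1]<.5)&(X[...,0]<.75)
for lo,hi,z in [(.114,.13,.122),(.1,.114,.11),(.006,.013,.01)]:
  for m in comps(w&(X[...,2]>lo)&(X[...,2]<hi),100): print(z,rect(p,m,z),m.sum())
p=camera('wrist'); save(p,'w16'); X=cloud(p)
m=(X[...,2]>.1)&(X[...,2]<.114)&(X[...,1]<.25)&(X[...,1]>.1)&(abs(X[...,0]-.565)<.05)
for c in comps(m,200): print('handle',rect(p,c,.11),c.sum())
p=camera('scene'); save(p,'sc16')
```

```text
[ 557.71327612 -112.50903443  238.42185637] -1.3579997963932315 [-0.45170218  0.59523911  0.29211535] 52.3
0.122 [567.2 298.8 199.9 172.1  -1.2] 8422
0.11 [562.7 183.7  42.1  20.9  88.3] 258
0.01 [562.4 194.1  68.2  43.5 -88.3] 309
```

Run:
```python
import cv2,numpy as np
a=cv2.imread('pics/w16.png'); b=cv2.imread('pics/sc16.png')[180:420,340:560]; b=cv2.resize(b,(440,480)); a=a[:, 140:500]
cv2.imwrite('pics/fin.png',np.hstack([a,b]))
```

```text
(no output)
```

View pics/fin.png

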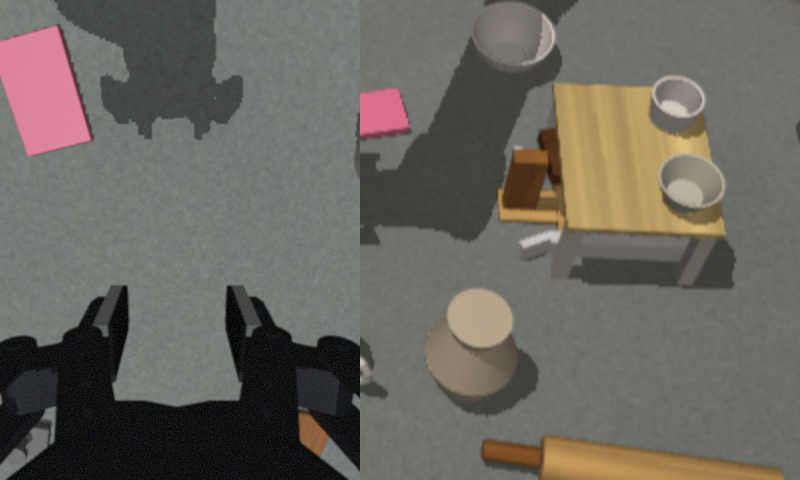

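The handle is at its home position (183.7 against 183.8 expected), but a dark patch peeks out at scene pixel ~(435,255). I check what it is.

Run:
```python
from h import *
p=camera('scene'); X=cloud(p); h=cv2.cvtColor(p['img'],cv2.COLOR_RGB2HSV).astype(int)
for v in range(244,284,5): print(v,[(u,tuple((X[v,u]*1000).astype(int)),h[v,u].tolist()) for u in (425,430,434,437)])
p=camera('top'); save(p,'t17'); cv2.imwrite('pics/t17c.png',cv2.resize(p['img'][120:270,40:260,::-1],(660,450)))
```

```text
244 [(425, (np.int64(448), np.int64(213), np.int64(0)), [45, 13, 116]), (430, (np.int64(443), np.int64(227), np.int64(-4)), [18, 33, 101]), (434, (np.int64(489), np.int64(222), np.int64(56)), [12, 81, 85]), (437, (np.int64(518), np.int64(220), np.int64(95)), [11, 116, 81])]
249 [(425, (np.int64(462), np.int64(212), np.int64(-1)), [38, 9, 114]), (430, (np.int64(528), np.int64(204), np.int64(88)), [12, 179, 40]), (434, (np.int64(535), np.int64(211), np.int64(97)), [11, 169, 77]), (437, (np.int64(531), np.int64(219), np.int64(92)), [11, 175, 73])]
254 [(425, (np.int64(474), np.int64(212), np.int64(-6)), [14, 64, 120]), (430, (np.int64(537), np.int64(204), np.int64(81)), [14, 158, 63]), (434, (np.int64(547), np.int64(210), np.int64(95)), [13, 174, 82]), (437, (np.int64(547), np.int64(217), np.int64(94)), [11, 166, 83])]
259 [(425, (np.int64(571), np.int64(185), np.int64(108)), [14, 174, 141]), (430, (np.int64(569), np.int64(197), np.int64(105)), [14, 172, 147]), (434, (np.int64(562), np.int64(208), np.int64(96)), [13, 187, 71]), (437, (np.int64(562), np.int64(215), np.int64(96)), [13, 17
[... 416 characters left out ...]
 183, 81]), (434, (np.int64(576), np.int64(210), np.int64(77)), [15, 44, 70]), (437, (np.int64(583), np.int64(215), np.int64(86)), [12, 194, 46])]
274 [(425, (np.int64(576), np.int64(193), np.int64(55)), [14, 168, 79]), (430, (np.int64(577), np.int64(204), np.int64(57)), [14, 140, 84]), (434, (np.int64(535), np.int64(228), np.int64(-4)), [23, 18, 112]), (437, (np.int64(541), np.int64(233), np.int64(4)), [18, 141, 94])]
279 [(425, (np.int64(580), np.int64(195), np.int64(40)), [13, 167, 81]), (430, (np.int64(561), np.int64(213), np.int64(11)), [18, 141, 101]), (434, (np.int64(557), np.int64(224), np.int64(5)), [18, 140, 104]), (437, (np.int64(558), np.int64(231), np.int64(7)), [16, 132, 110])]
```

View pics/t17c.png

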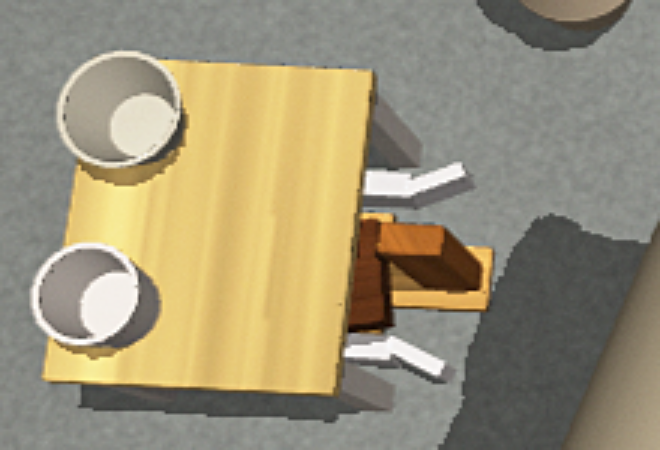

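The crop shows the pressing board (dark, at (370,280)) shoved back about 45 mm against the grip, and turned. It was knocked in transit. I will draw the sled out again, re-lay the board, press it again, and slide the sled home.

Run:
```python
from h import *
P,th,o=state(); print(P,th)
plan((564.5,180.5,230,-1.3),(564.5,180.5,96,-1.3))
```

```text
[ 558.3134092  -109.23790017  238.68082208] -1.043176238636213
(564.5, 180.5, 230, -1.3) -> [np.float64(1.0), np.float64(0.003), np.float64(0.03)] 0.004 rows 3
(564.5, 180.5, 230, -1.3) -> [np.float64(0.932), np.float64(0.001), np.float64(0.028)] 0.005 rows 3
(564.5, 180.5, 96, -1.3) -> [np.float64(0.0), np.float64(0.0), np.float64(0.893)] -0.0 rows 3
```

Emit:
carry_out --pt "0.4 0 0.03 0 1" --pt "1 0.003 0.03 0.004 1" --pt "1 0.003 0.03 0.004 1" --pt "1 0.003 0.03 0.004 1"

```text
clock: 53.05
position: [0.5614, 0.0429, 0.2342]
ee_rot: [0.713, 0.701, 0.0, -0.0]
ft_force: [1.3, -0.2, 0.4]
grip_width: 1.007
grasp_force: 0.0
```

Emit:
carry_out --pt "0.4 0 0.03 0 1" --pt "0.932 0.001 0.03 0.005 1" --pt "0.932 0.001 0.03 0.005 1" --pt "0.932 0.001 0.03 0.005 1" --pt "0.932 0.001 0.03 0.005 1"

```text
clock: 53.68
position: [0.5654, 0.1758, 0.2303]
ee_rot: [0.717, 0.697, -0.0, 0.0]
ft_force: [0.5, -0.5, -0.4]
grip_width: 1.001
grasp_force: 0.0
```

Run:
```python
from h import *
P,th,o=state(); print(P,th)
p=camera('wrist'); save(p,'w17'); X=cloud(p)
m=(X[...,2]>.1)&(X[...,2]<.115)&(X[...,1]<.21)&(X[...,1]>.1)&(abs(X[...,0]-.565)<.05)
for c in comps(m,200): print('handle',rect(p,c,.11),c.sum())
m=(X[...,2]>.08)&(X[...,2]<.1)&(X[...,1]<.26)&(X[...,1]>.1)&(abs(X[...,0]-.565)<.06)
for c in comps(m,100): print('cover',rect(p,c,.096),c.sum())
plan((564.5,180.5,96,-1.3))
```

```text
[565.41889783 175.79309459 230.25823224] -1.6517872400376015
handle [564.5 188.1  39.9  19.4  88.4] 1537
cover [546.5 207.7  63.9  11.7  -1.6] 879
(564.5, 180.5, 96, -1.3) -> [np.float64(0.031), np.float64(-0.007), np.float64(0.896)] -0.012 rows 3
```

View pics/w17.png

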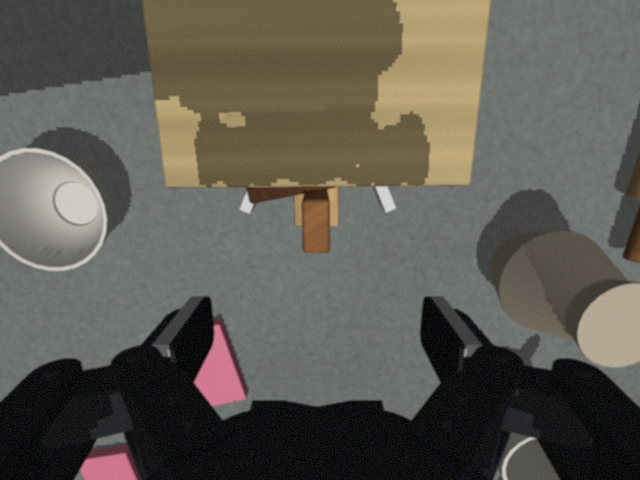

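The view shows the pressing board's rear edge at (290,193), shifted and turned but clear of where the fingers go. I grip the handle a little towards its back.

Emit:
carry_out --pt "0.025 -0.005 0.4 0 1" --pt "0.025 -0.005 0.85 0 1" --pt "0.025 -0.005 0.89 0 1" --pt "0.025 -0.005 0.89 0 1" --pt "0.025 -0.005 0.89 0 -1" --pt "0.025 -0.005 0.89 0 -1" --pt "0.025 -0.005 0.89 0 -1" --pt "0.025 -0.005 0.89 0 -1" --pt "0.025 -0.005 0.89 0 -1" --pt "0.025 -0.005 0.89 0 -1" --force 40

```text
clock: 54.98
position: [0.5647, 0.1824, 0.0972]
ee_rot: [0.716, 0.698, 0.0, 0.0]
ft_force: [-2.2, -0.3, 5.9]
grip_width: 0.229
grasp_force: 40.7
```

Emit:
carry_out --pt "-0.02 0 0 0 -1" --pt "-0.06 0 0 0 -1" --pt "-0.11 0 0 0 -1" --pt "-0.17 0 0 0 -1" --pt "-0.23 0 0 0 -1" --pt "-0.29 0 0 0 -1" --pt "-0.35 0 0 0 -1" --pt "-0.41 0 0 0 -1" --pt "-0.47 0 0 0 -1" --pt "-0.53 0 0 0 -1" --pt "-0.59 0 0 0 -1" --pt "-0.65 0 0 0 -1" --pt "-0.71 0 0 0 -1" --pt "-0.77 0 0 0 -1" --pt "-0.83 0 0 0 -1" --pt "-0.89 0 0 0 -1" --pt "-0.94 0 0 0 -1" --pt "-0.97 0 0 0 -1" --pt "-0.98 0 0 0 -1" --pt "-0.98 0 0 0 -1"

```text
clock: 57.48
position: [0.5611, 0.0363, 0.0972]
ee_rot: [0.716, 0.698, 0.001, -0.0]
ft_force: [0.3, 4.7, 6.6]
grip_width: 0.231
grasp_force: 40.6
```

Emit:
carry_out --pt "-0.02 0 0 0 -1" --pt "-0.06 0 0 0 -1" --pt "-0.11 0 0 0 -1" --pt "-0.17 0 0 0 -1" --pt "-0.23 0 0 0 -1" --pt "-0.28 0 0 0 -1" --pt "-0.32 0 0 0 -1" --pt "-0.345 0 0 0 -1" --pt "-0.36 0 0 0 -1" --pt "-0.36 0 0 0 -1"

```text
clock: 58.72
position: [0.5598, -0.0177, 0.0972]
ee_rot: [0.716, 0.698, 0.001, -0.0]
ft_force: [0.3, 4.2, 7.1]
grip_width: 0.231
grasp_force: 40.7
```

Emit:
carry_out --pt "0 0 0 0 -0.3" --pt "0 0 0 0 0.5" --pt "0 0 0 0 1" --pt "-0.05 0 0 0 1" --pt "-0.05 0 -0.4 0 1" --pt "-0.05 0 -0.9 0 1" --pt "-0.05 0 -0.9 0 1" --pt "-0.05 0 -0.9 0 1"

```text
clock: 59.72
position: [0.5591, -0.0265, 0.2318]
ee_rot: [0.716, 0.698, 0.001, 0.0]
ft_force: [-0.4, -0.1, -0.9]
grip_width: 1.002
grasp_force: 0.0
```

Run:
```python
from h import *
P,th,o=state(); print(P,th)
p=camera('wrist'); save(p,'w18'); X=cloud(p); sledpose(p)
for z in (.096,.074,.06,.046,.032):
    m=(abs(X[...,2]-z)<.005)&(X[...,1]<.2)&(X[...,1]>-.05)&(abs(X[...,0]-.56)<.08)
    for c in comps(m,400): print(z,rect(p,c,z),c.sum(),X[c][:,2].min())
```

```text
[559.14357247 -26.52332868 231.75306133] -1.4913245113818407
0.11 [537.3  55.7  93.   61.  -80.6] 11373
0.11 [559.  -11.6  40.   19.1  89.1] 1505
0.01 [522.6 142.9  32.    1.9  88.4] 79
0.01 [588.7  82.4 150.   28.7  87.9] 1063
0.01 [575.2 -17.   39.7   9.7  89.5] 325
0.01 [542.  -19.5  31.2   8.8  87.6] 241
0.096 [535.6  56.4  99.1  65.4 -80.6] 14215 0.09215510770945917
0.074 [561.7  94.4  84.7  63.6  88.9] 6919 0.07081450603374766
```

Run:
```python
from h import *
plan((535.6,56.4,203,9.4))
```

```text
(535.6, 56.4, 203, 9.4) -> [np.float64(0.548), np.float64(-0.167), np.float64(0.183)] -0.363 rows 2
```

Emit:
carry_out --pt "0.548 -0.167 0.18 -0.363 0.85" --pt "0.548 -0.167 0.18 -0.363 0.85" --pt "0.548 -0.167 0.18 -0.363 0.85" --pt "0.548 -0.167 0.18 -0.363 0.85" --pt "0.548 -0.167 0.18 -0.363 0.85"

```text
clock: 60.4
position: [0.5362, 0.0552, 0.2043]
ee_rot: [0.648, 0.762, -0.0, 0.0]
ft_force: [-0.1, 0.5, -0.3]
grip_width: 0.929
grasp_force: 0.0
```

Run:
```python
from h import *
P,th,o=state(); print(P,th)
p=camera('wrist'); save(p,'w19'); X=cloud(p); sledpose(p)
for z in (.096,.074,.06,.046,.032):
    m=(abs(X[...,2]-z)<.005)&(X[...,1]<.2)&(X[...,1]>-.05)&(abs(X[...,0]-.56)<.08)
    for c in comps(m,400): print(z,rect(p,c,z),plane(p,c,z).max(0).round(4),c.sum())
plan((535.6,56.4,106,9.4))
```

```text
[536.19318058  55.20530066 204.31065971] 9.289545489561727
0.11 [534.7  61.6  92.5  60.3 -80.7] 10832
0.11 [558.   -8.4  45.8  20.8  88.7] 1629
0.01 [562.6 135.2  82.6  71.5  -1.3] 2287
0.096 [535.3  57.4  98.6  65.3 -80.6] [0.5752 0.111 ] 13404
0.074 [557.8 102.   99.2  71.2  88.9] [0.5942 0.1521] 8655
0.032 [628.  190.5  22.3  11.3 -66.2] [0.6372 0.1993] 422
(535.6, 56.4, 106, 9.4) -> [np.float64(0.008), np.float64(-0.003), np.float64(0.656)] -0.003 rows 2
```

Emit:
carry_out --pt "0.008 -0.004 0.35 0 0.85" --pt "0.008 -0.004 0.6 0 0.85" --pt "0.008 -0.004 0.66 0 0.85" --pt "0.008 -0.004 0.66 0 0.85" --pt "0.008 -0.004 0.66 0 -1" --pt "0.008 -0.004 0.66 0 -1" --pt "0.008 -0.004 0.66 0 -1" --pt "0.008 -0.004 0.66 0 -1" --pt "0.008 -0.004 0.66 0 -1" --force 60

```text
clock: 61.58
position: [0.5365, 0.0576, 0.1078]
ee_rot: [0.647, 0.763, 0.001, 0.001]
ft_force: [-3.0, -1.5, 7.3]
grip_width: 0.743
grasp_force: 63.5
```

Emit:
carry_out --pt "0 0 -0.1 0 -1" --pt "0 0 -0.3 0 -1" --pt "0 0 -0.65 0 -1" --pt "0 0 -0.65 0 -1" --pt "0 0 -0.65 0 -1"

```text
clock: 62.2
position: [0.5353, 0.0578, 0.2036]
ee_rot: [0.647, 0.763, 0.001, 0.0]
ft_force: [-0.3, -0.1, -2.3]
grip_width: 0.738
grasp_force: 66.3
```

Run:
```python
from h import *
P,th,o=state(); print(P,th,o['grip_width'],o['grasp_force'])
p=camera('wrist'); held(p,P[2])
plan((561.8,100,204,-1.8))
```

```text
[535.25984802  57.77916722 203.5964568 ] 9.416809208755165 0.7378844974973382 66.3218092918396
held top rel TCP -11.5 far edge along tool x [49.3 49.3 49.2 49.3 49.3]
(561.8, 100, 204, -1.8) -> [np.float64(0.249), np.float64(0.223), np.float64(-0.008)] 0.374 rows 2
```

Emit:
carry_out --pt "0.255 0.223 -0.008 0.374 -1" --pt "0.255 0.223 -0.008 0.374 -1" --pt "0.255 0.223 -0.008 0.374 -1" --pt "0.255 0.223 -0.008 0.374 -1" --pt "0.255 0.223 -0.008 0.374 -1" --pt "0.255 0.223 -0.008 0.374 -1"

```text
clock: 63.0
position: [0.5619, 0.1005, 0.2043]
ee_rot: [0.718, 0.696, 0.0, -0.0]
ft_force: [0.2, -0.1, -1.3]
grip_width: 0.743
grasp_force: 66.4
```

Run:
```python
from h import *
P,th,o=state(); print(P,th,o['grip_width'],o['grasp_force'])
p=camera('wrist'); held(p,P[2]); sledpose(p); save(p,'w20'); X=cloud(p)
for z in (.074,.06,.046,.032,.01):
    m=(abs(X[...,2]-z)<.005)&(X[...,1]<.2)&(X[...,1]>-.05)&(abs(X[...,0]-.56)<.06)
    for c in comps(m,150): print(z,rect(p,c,z),plane(p,c,z).max(0).round(4),c.sum())
```

```text
[561.89933291 100.50190445 204.31882672] -1.8317227643117706 0.74265097199219 66.42485618591309
held top rel TCP -12.3 far edge along tool x [49.1 49.1 49.  49.1 49. ]
0.01 [563.7 150.5  83.6  43.1  -4.1] 2174
0.074 [562.8 144.3  63.5  16.2  -1.8] [0.5943 0.1526] 2065
0.046 [563.3 152.6  62.4   1.5  -1.8] [0.5945 0.1541] 187
0.032 [505.4 190.6  17.9  10.2  88.2] [0.5108 0.1997] 210
0.01 [563.2 149.4  83.5  44.   -1.8] [0.6054 0.1722] 2334
```

Emit:
carry_out --pt "0.01 0 0.35 0 -1" --pt "0.01 0 0.54 0 -1" --pt "0.01 0 0.605 0 -1" --pt "0.01 0 0.628 0 -1" --pt "0.01 0 0.636 0 -1" --pt "0.01 0 0.64 0 -1" --pt "0.01 0 0.64 0 -1"

```text
clock: 63.92
position: [0.5623, 0.1025, 0.1088]
ee_rot: [0.718, 0.696, 0.0, 0.0]
ft_force: [0.2, 0.5, -1.6]
grip_width: 0.739
grasp_force: 66.4
```

Emit:
carry_out --pt "0 0 0.006 0 -1" --pt "0 0 0.012 0 -1" --pt "0 0 0.012 0 -1"

```text
clock: 64.3
position: [0.5624, 0.1025, 0.1079]
ee_rot: [0.718, 0.696, 0.001, -0.0]
ft_force: [-5.9, 0.2, 14.6]
grip_width: 0.746
grasp_force: 68.4
```

Emit:
carry_out --pt "0 0 0 0 -1" --pt "0 0 0 0 -1" --pt "0 0 -0.012 0 -1" --pt "0 0 -0.012 0 -1"

```text
clock: 64.8
position: [0.5621, 0.1024, 0.1083]
ee_rot: [0.718, 0.696, 0.0, 0.0]
ft_force: [0.5, -0.8, -1.9]
grip_width: 0.741
grasp_force: 66.4
```

Emit:
carry_out --pt "0 0 0 0 0.8" --pt "0 0 0 0 0.8" --pt "0 0 0 0 0.8" --pt "0 0 -0.3 0 0.8" --pt "0 0 -0.65 0 0.8" --pt "0 0 -0.65 0 0.8" --pt "0 0 -0.65 0 0.8"

```text
clock: 65.68
position: [0.5618, 0.1025, 0.2053]
ee_rot: [0.718, 0.696, -0.0, -0.0]
ft_force: [0.2, 0.4, -1.8]
grip_width: 0.899
grasp_force: 0.0
```

Run:
```python
from h import *
P,th,o=state(); print(P,th,o['grip_width'],o['grasp_force'])
p=camera('wrist'); save(p,'w21'); sledpose(p); wr(p,.096)
plan((559.5,-14.5,204,-1.8),(559.5,-14.5,97,-1.8))
```

```text
[561.79802318 102.45519817 205.31252484] -1.7998911605592918 0.8993516334193135 0.0
0.11 [561.7 106.4  92.8  60.2  88. ] 10845
0.11 [559.5   0.7  33.6  18.3  88.9] 960
0.01 [563.6 158.   82.7  25.7  -1.8] 2157
0.01 [559.2 -14.5  42.8  42.2  -1.7] 812
0.018 [559.6   5.4  19.6   6.5  -1.7] 85
pile top [561.5 102.1  98.8  65.1  88.2] 13006
(559.5, -14.5, 204, -1.8) -> [np.float64(-0.78), np.float64(0.011), np.float64(0.005)] 0.0 rows 2
(559.5, -14.5, 97, -1.8) -> [np.float64(0.0), np.float64(0.0), np.float64(0.713)] 0.0 rows 2
```

Emit:
carry_out --pt "-0.4 0.011 0 0 1" --pt "-0.78 0.011 0 0 1" --pt "-0.78 0.011 0 0 1" --pt "-0.78 0.011 0 0 1" --pt "-0.78 0.011 0 0 1"

```text
clock: 66.35
position: [0.5599, -0.0131, 0.2051]
ee_rot: [0.717, 0.697, -0.0, -0.0]
ft_force: [0.2, 0.4, -0.0]
grip_width: 1.0
grasp_force: 0.0
```

Emit:
carry_out --pt "0 0 0.4 0 1" --pt "0 0 0.71 0 1" --pt "0 0 0.71 0 1" --pt "0 0 0.71 0 1" --pt "0 0 0.71 0 -1" --pt "0 0 0.71 0 -1" --pt "0 0 0.71 0 -1" --pt "0 0 0.71 0 -1" --pt "0 0 0.71 0 -1" --pt "0 0 0.71 0 -1" --force 40

```text
clock: 67.6
position: [0.5601, -0.0146, 0.0997]
ee_rot: [0.718, 0.696, 0.0, -0.0]
ft_force: [-1.5, 0.3, 5.1]
grip_width: 0.228
grasp_force: 40.4
```

```bash
cat >> h.py <<'E'
def chk():
    P,th,o=state(); print(P.round(1),round(th,2),o['ft_force'].round(1),o['grip_width'])
    p=camera('wrist'); X=cloud(p)
    m=(X[...,2]>.088)&(X[...,2]<.102)&(X[...,1]>P[1]/1000+.023)&(X[...,1]<.32)&(np.abs(X[...,0]-.563)<.06)
    for c in comps(m,300): print('cover',rect(p,c,.096),'rear y',plane(p,c,.096).min(0)[1].round(4),c.sum())
E
python3 - <<'E'
from h import *
chk(); P=state()[0]; plan((562.7,85,P[2],-1.2),(564.8,187.5,P[2],-1.2))
E
```

```text
[560.1 -14.6  99.7] -1.79 [-1.5  0.3  5.1] 0.2281102852696153
cover [560.8  74.3  64.8  45.8  -1.8] rear y 0.0505 30562
(562.7, 85, np.float64(99.701781816199), -1.2) -> [np.float64(0.664), np.float64(-0.004), np.float64(-0.0)] -0.02 rows 2
(564.8, 187.5, np.float64(99.701781816199), -1.2) -> [np.float64(0.684), np.float64(0.0), np.float64(-0.0)] 0.0 rows 2
```

Emit:
carry_out --pt "0.02 0 0 -0.005 -1" --pt "0.06 0 0 -0.01 -1" --pt "0.12 -0.001 0 -0.02 -1" --pt "0.18 -0.001 0 -0.02 -1" --pt "0.24 -0.002 0 -0.02 -1" --pt "0.3 -0.002 0 -0.02 -1" --pt "0.36 -0.003 0 -0.02 -1" --pt "0.42 -0.003 0 -0.02 -1" --pt "0.48 -0.003 0 -0.02 -1" --pt "0.54 -0.004 0 -0.02 -1" --pt "0.59 -0.004 0 -0.02 -1" --pt "0.63 -0.004 0 -0.02 -1" --pt "0.65 -0.004 0 -0.02 -1" --pt "0.66 -0.004 0 -0.02 -1"

```text
clock: 69.4
position: [0.563, 0.083, 0.0997]
ee_rot: [0.715, 0.699, -0.0, 0.001]
ft_force: [-0.8, -5.9, 5.1]
grip_width: 0.23
grasp_force: 40.1
```

Run:
```python
from h import *
chk(); P=state()[0]; plan((564.8,184,P[2],-1.2))
```

```text
[563.   83.   99.7] -1.28 [-0.8 -5.9  5.1] 0.2302299260825145
cover [563.2 171.9  64.9  45.7  -1.3] rear y 0.1484 30572
(564.8, 184, np.float64(99.67525649290224), -1.2) -> [np.float64(0.672), np.float64(-0.003), np.float64(-0.0)] -0.003 rows 2
```

Emit:
carry_out --pt "0.02 0 0 0 -1" --pt "0.06 0 0 0 -1" --pt "0.11 0 0 0 -1" --pt "0.17 0 0 0 -1" --pt "0.23 -0.001 0 0 -1" --pt "0.29 -0.001 0 0 -1" --pt "0.35 -0.001 0 0 -1" --pt "0.41 -0.002 0 0 -1" --pt "0.47 -0.002 0 0 -1" --pt "0.52 -0.002 0 0 -1" --pt "0.56 -0.002 0 0 -1" --pt "0.59 -0.003 0 0 -1" --pt "0.61 -0.003 0 0 -1" --pt "0.63 -0.003 0 0 -1" --pt "0.645 -0.003 0 0 -1" --pt "0.655 -0.003 0 0 -1" --pt "0.66 -0.003 0 0 -1" --pt "0.66 -0.003 0 0 -1"

```text
clock: 71.7
position: [0.5648, 0.1819, 0.0997]
ee_rot: [0.715, 0.699, -0.0, 0.001]
ft_force: [-0.1, -5.3, 5.2]
grip_width: 0.225
grasp_force: 40.2
```

Emit:
carry_out --pt "0.007 0 0 0 -1" --pt "0.013 0 0 0 -1" --pt "0.02 0 0 0 -1" --pt "0.02 0 0 0 -1"

```text
clock: 72.2
position: [0.5648, 0.1849, 0.0997]
ee_rot: [0.715, 0.699, -0.0, 0.001]
ft_force: [-0.4, -3.6, 5.6]
grip_width: 0.228
grasp_force: 40.2
```

Run:
```python
from h import *
chk()
```

```text
[564.8 184.9  99.7] -1.3 [-0.4 -3.6  5.6] 0.2277471346303604
```

Emit:
carry_out --pt "0.006 0 0 0 -1" --pt "0.012 0 0 0 -1" --pt "0.018 0 0 0 -1" --pt "0.018 0 0 0 -1"

```text
clock: 72.75
position: [0.5649, 0.1856, 0.0997]
ee_rot: [0.716, 0.699, -0.001, 0.001]
ft_force: [-1.2, -10.7, 8.7]
grip_width: 0.231
grasp_force: 40.6
```

Against the stop (force step to 10.7 N, no further travel). I relax the push, release and withdraw.

Emit:
carry_out --pt "-0.01 0 0 0 -1" --pt "-0.012 0 0 0 -1" --pt "-0.012 0 0 0 -0.2" --pt "-0.012 0 0 0 -0.2" --pt "-0.012 0 0 0 0" --pt "-0.012 0 -0.2 0 0" --pt "-0.012 0 -0.6 0 0" --pt "-0.012 0 -0.95 0 0" --pt "-0.012 0 -0.95 0 0"

```text
clock: 73.88
position: [0.5661, 0.1878, 0.2461]
ee_rot: [0.715, 0.7, 0.004, 0.001]
ft_force: [1.0, 0.2, -0.0]
grip_width: 0.5
grasp_force: 0.0
```

Emit:
carry_out --pt "-0.4 0 0 0 0" --pt "-1 0 0 0 0" --pt "-1 0 0 0 0" --pt "-1 0 0 0 0"

```text
clock: 74.38
position: [0.5607, 0.0346, 0.2412]
ee_rot: [0.716, 0.698, -0.0, -0.0]
ft_force: [0.1, 0.4, -0.1]
grip_width: 0.499
grasp_force: 0.0
```

Emit:
carry_out --pt "-0.4 0 0 0 0" --pt "-1 0 0 0 0" --pt "-1 0 0 0 0" --pt "-1 0 0 0 0" --pt "-1 0 0 0 0"

```text
clock: 75.0
position: [0.5582, -0.1106, 0.2411]
ee_rot: [0.714, 0.7, -0.0, -0.001]
ft_force: [0.3, 0.3, 1.6]
grip_width: 0.503
grasp_force: 0.0
```

Run:
```python
from h import *
p=camera('top'); X=cloud(p); h=cv2.cvtColor(p['img'],cv2.COLOR_RGB2HSV).astype(int)
w=(h[...,1]>90)&(h[...,0]<30)&(X[...,1]>.1)&(X[...,1]<.5)&(X[...,0]<.75)
for lo,hi,z in [(.1,.114,.11),(.06,.1,.096),(.006,.013,.01),(.0145,.03,.018)]:
  for m in comps(w&(X[...,2]>lo)&(X[...,2]<hi),20): print(z,rect(p,m,z),m.sum())
a=cv2.resize(p['img'][120:270,40:260,::-1],(440,300)); p=camera('scene'); b=cv2.resize(p['img'][180:330,340:520,::-1],(360,300))
cv2.imwrite('pics/fin2.png',np.hstack([a,b]))
```

```text
0.11 [562.3 183.8  42.2  21.1  87.8] 260
0.096 [557.7 179.9  49.1  24.5 -88.3] 156
0.01 [564.6 206.9  91.2  81.9  88.8] 721
0.018 [556.8 183.6  43.   17.6 -68.1] 48
```

View pics/fin2.png

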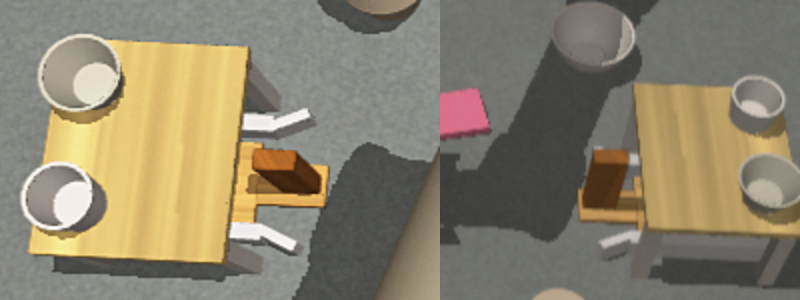

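The sled is home, its grip is at (275,160) in the left crop, and the pressing board no longer peeks out from under the shelf. The bowl, vase and pots stand, so I hand in.

```bash
python3 -c "
from h import *
print(ticket.hand_in())"
```

```text
the job is handed in; nothing more can be done
None
```

The job is handed in: the ware board is home against the end stop with all four tiles and the pressing board on it, but the hand-in returned no verdict, and the pile under the shelf could not be seen after the final slide. On the first slide in, the pressing board was knocked about 45 mm aside; I drew the sled out again, re-laid and pressed it at about 15 N, and slid it home.

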